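# Close the end of a kaleidoscope

### The arm

A 7-joint arm with a two-finger parallel gripper is mounted at the origin on the work surface. World frame = base frame: x ahead of the robot, y to its left, z up, the work surface at z = 0. Lengths are in mm, angles in rad, forces in N, time in s.
With the tool pointing down it reaches from about 400 to 875 mm from the base axis. Payload 6.5 kg.
Tool frame: the origin (TCP) lies at the very end of the fingers, on their centre line; the grasp point (between the pads) lies 19 mm behind it; z points along the fingers, y is the direction in which the jaws open and shut (so a half turn about z gives the same grasp; the last joint's range is limited). The gripper opens to 85 mm and grips with 20 to 120 N. Pads are 22 mm wide; open, the fingers measure 114 mm over their backs; the gripper's body (76 mm by 85 mm) begins 54 mm behind the grasp point. The pads swing forward as they close: fully open they stand 13 mm farther back than shut.
Start: joints at [1.202, 0.536, -0.004, 1.538, 0.003, 1.067, -0.071], TCP at [193.822, -620.422, 231.29] pointing down, gripper open.
Joint ranges: [-2.7, 2.7], [-0.37, 2.16], [-1.27, 1.26], [0.24, 2.4], [-1.31, 4.45], [0.19, 1.91], [-2.76, 2.76]. Speed limits (rad/s): [2.39, 2.39, 3.14, 3.14, 3.14, 3.14, 3.14].

### API

Orientations are given as a 3x3 rotation matrix whose columns are the frame's x, y, z axes.
In Python, from workcell import arm, cams, ticket gives the robot as it stands.
- The arm moves only by the tool jog_arm, never from a script. Its arguments are lists of equal length, an entry for each row: "travel": the shift along the tool's x, y, z in m, a list of three; "delta_rot": the turn, a rotation vector about the tool's x, y, z in rad, a list of three. A call has 1 to 20 rows; each row shifts and turns the commanded pose from where the row before left it, along the tool's axes as they then stand; what a row does not reach is not made up. A row lasts 1/10 s, in which the tool goes at most 50 mm and 8.59 degrees, less where a joint would pass 70% of its speed; a pose out of reach is approached as far as the arm can. A call is refused whole if a number of a shift passes 0.05 or a number of a turn 0.15, either way. A call with a gripper value outside its range is refused whole. "claw" is the opening, from -1 (shut) to 1 (fully open), so that 0 is half open, set as the call begins (left out, the last holds). The fingers move at their own pace and stop on an object; "newtons" is the grip in N (left out, the last holds). Time passes only in rows, so rows that do not move let the fingers close. It gives the time, the measured TCP pose, the force and the opening at its end, in the units of the state.
- arm.sense(): the state, without advancing time (a new reading comes with each control period).
- cams.camera(name): name is "side" or "top" or "wrist"; returns (picture, depth): 420x560x3 uint8, blue, green, red; 420x560 float32, mm along the optical axis (not along the pixel's ray), 0 where there is no reading.
- cams.camera_info(name): a dict with "fx", "fy", "cx", "cy" (pixels), "extrinsics" (4x4, takes a point from camera to world coordinates). Camera axes: x right, y up, looking along -z (the intrinsics and any distortion apply to the point x, -y, -z); pixel columns grow to the right and rows downward; lengths in mm; the calibration is good to about 2 mm. A picture is of the moment at which its call begins: read the wrist's pose just before it. camera_info takes no time and is no camera call; for the wrist camera it gives the pose at the moment of the call.
- ticket.finish_job(): hands the job in, once; it reports no verdict.
The state is a dict: "time_s": time; "q": joint angles; "dq": joint speeds; "joint_efforts": joint torques, N m; "eef_pos": TCP position; "orientation": TCP orientation; "force": force on the tool from outside, world axes, zero at the start; "ft_torque": the same for the moment, N m; "finger_gap": finger opening in mm.
Only numpy, scipy, OpenCV 4.12 (cv2) and the standard library are available. Lean on these libraries where they do the work, as an engineer would, in place of code of your own. Each camera call takes 0.05 s, during which the arm holds its last target.

### The job

Finish the kaleidoscope that stands open in the assembly block: let the bead capsule down its tube onto the mirrors, start the wooden end plug in the mouth behind it, nose down, then press it down with the tamper until plug, capsule and mirrors have all bottomed out tight, so that nothing rattles. Finish with a firm push of one and a half to two kilos, held for a second, and no harder: the capsule cracks under much more. Put the tamper back upright in its hole in the tool block, and leave everything else on the table where it is.

Things in the scene. Friction and masses are not known exactly. Their poses are not given: they have to be found in the camera images.
- tube: Open card tube standing upright, fixed in a square wooden block 96 x 96 x 30 mm. Origin: centre of the block's underside, on the tube's axis, at table level; z up. Tube outside 45 mm, bore 39 mm; its mouth is 135 mm above the origin. Down inside is a mirror pack under a flat clear cover 30 mm wide, top 56 to 76 mm below the mouth. It yields to a push of 3 to 4 N until it meets its rigid stop.
- rim (a point): Centre of the tube's mouth, 135 mm above the table. Four springy cork strips line the bore from 10 to 78 mm below it, bevelled on top, 33 mm apart: the capsule drops through; the plug rests on their tops until pushed, then rubs (about 2 to 5 N). The mirrors' stop lies 2 to 14 mm below where they start, 70 to 78 mm below the mouth: not seen or measured, only felt.
- capsule: Bead capsule: closed clear plastic puck with loose coloured bits in it, 30 mm diameter, 30 mm high, its edges bevelled 2 mm, 30 g. Origin: centre of its underside; z up along its axis. Lies flat on the table at the start. Cracks under more than 24 N along its axis.
- plug: End plug: solid light-wood disc 36 mm diameter, 18 mm high, the lowest 5 mm tapered to 30 mm (the nose, down at the start). Origin: centre of the nose's face; z up along its axis, from nose to flat top. 20 g. Resting on the corks its top stands 0 to 2 mm above the rim (more if it sits crooked, until pressed); all bottomed out, its top is 22 to 30 mm below the rim.
- tamper: Wooden tamper, 150 mm long, 110 g: flat foot 28 mm diameter 12 mm high, shank 14 mm diameter, handle 22 mm diameter from 86 to 150 mm above the foot, flush with a brass band at its lower end. Origin: centre of the foot's face; z up to the handle. Stands upright in the tool block at the start.
- toolblock: Fixed wooden tool block 70 x 120 x 45 mm (x, y, z), origin at the centre of its underside. The tamper's hole is 34 mm wide and 35 mm deep at y = -25 mm in its frame; the narrow empty hole at y = +30 mm is not used.
- socket (a point): Centre of the floor of the tamper's hole, 10 mm above the table; the tamper's foot stands there.
- finished: Bystander: finished closed kaleidoscope standing, 47 mm diameter, 126 mm high, origin at its underside.
- tape: Bystander: roll of paper tape lying flat, 90 mm diameter, 24 mm high.
- glue: Bystander: white glue bottle standing, 54 mm diameter, 135 mm high.
- pencil: Bystander: flat carpenter's pencil, 170 mm long, 12 mm wide, lying.
- ruler: Bystander: wooden ruler, 300 x 30 x 5 mm, lying.
- scissors: Bystander: scissors, 170 mm long, lying.
- beadbowl: Bystander: small white bowl, 90 mm diameter, 35 mm high.

How it is judged (in metres and radians):
On the way, in this order (a step that is already met when the one before it is completed fails the run):
1. the capsule lies down in the tube on the mirrors, let go (z of capsule in the frame of rim below -0.05 m and horizontal distance between capsule and rim below 0.006 m and angle between capsule's own z axis and vertical below 0.12 rad and contact force between the fingers and capsule below 0.1 N and linear speed of capsule below 0.02 m/s), for 0.2 s.
2. the plug is started nose down in the mouth of the tube and let go (z of plug in the frame of rim below -0.004 m and horizontal distance between plug and rim below 0.005 m and angle between plug's own z axis and vertical below 0.4 rad and contact force between the fingers and plug below 0.1 N), for 0.2 s.
3. the tamper presses the plug firmly on the bottomed-out capsule (more than 8 N on the capsule, for 0.4 s) (z of plug in the frame of capsule below 0.0315 m and contact force between plug and capsule above 8 N and contact force between tamper and plug above 8 N), for 0.4 s.
At the end, for the whole second after the job is handed in: Capsule in the tube, over 66 mm below the mouth, upright, within 6 mm of the axis; plug on it (gap under 2 mm), within 4 mm of the axis, level to 0.1 rad; tamper upright (0.15 rad) on the floor of its hole (8 mm off centre, 4 mm high at most); all at rest (z of capsule in the frame of rim below -0.066 m and horizontal distance between capsule and rim below 0.006 m and angle between capsule's own z axis and vertical below 0.12 rad and z of plug in the frame of capsule between 0.028 and 0.032 m and horizontal distance between plug and rim below 0.004 m and angle between plug's own z axis and vertical below 0.1 rad and horizontal distance between tamper and socket below 0.008 m and z of tamper in the frame of socket below 0.004 m and angle between tamper's own z axis and vertical below 0.15 rad and linear speed of each of tamper, plug below 0.02 m/s); the robot touches nothing.
It fails at once if the capsule is cracked: more than 24 N on it along the tube (contact force between any of plug, tamper and capsule above 24 N).
It fails at once if a bystander is shifted by more than 20 mm (distance of any of finished, tape, glue, pencil, ruler, scissors, beadbowl from where it was at the start of the episode above 0.02 m).
It also fails if it takes over 72 s, if anything falls off the work surface, if the arm or the gripper's body presses on something with over 40 N, if the wrist force passes 120 N, or if a joint passes its speed limit or range.

## Working session

There is one attempt and no reset: what is moved stays moved. The work goes in short steps, Python scripts to look and compute and a tool call to move; the robot and the scene stay as the last step left them, time stands still between calls to the robot, and variables do not carry over. Pictures are saved under pics/ and viewed, and the job is handed in when it is done.

Besides the shell and the picture viewer there is one more tool, called by a JSON object that holds its "method" and its "body". jog_arm: Moves the arm, as the interface text tells. Its arguments: {"type":"object","properties":{"travel":{"type":"array"},"delta_rot":{"type":"array"},"claw":{"type":"number"},"newtons":{"type":"number"}},"required":["travel","delta_rot"]}

```bash
ls -la; mkdir -p pics; python3 - <<'E'
from workcell import arm,cams,ticket
import cv2
print(arm.sense())
for n in ("top","side","wrist"):
    p,d=cams.camera(n); cv2.imwrite(f"pics/{n}0.png",p)
    import numpy as np; np.save(f"{n}0.npy",d)
    i=cams.camera_info(n); print(n,i)
E
```

```text
total 12
drwxr-xr-x  3 agent agent 4096 Dec  6 08:46 .
drwxr-xr-x 23 root  root  4096 Dec  6 08:46 ..
drwxr-xr-x  2 agent agent 4096 Dec  6 08:46 pics
{'time_s': 0.0, 'q': array([ 1.20182299,  0.5371794 , -0.00443891,  1.53888278,  0.00259357,
        1.06731551, -0.07119506]), 'dq': array([-2.90501966e-04, -4.26796574e-04,  3.15233415e-04,  6.11592640e-04,
        9.55291878e-05,  9.13239028e-04,  1.75408509e-03]), 'joint_efforts': array([ 7.41132899e-04, -5.83403385e+01,  1.04916919e+00, -2.59100461e+01,
        1.21659064e-02,  9.61760350e-03, -1.39405756e-05]), 'eef_pos': array([ 193.60048623, -619.82246043,  230.40075632]), 'orientation': array([[ 9.54491118e-01,  2.98238637e-01, -6.48301476e-04],
       [ 2.98239315e-01, -9.54489688e-01,  1.65697312e-03],
       [-1.24623669e-04, -1.77491512e-03, -9.99998417e-01]]), 'force': array([0.65475564, 0.72252621, 0.47781349]), 'ft_torque': array([ 0.04273891, -0.02543755,  0.00188243]), 'finger_gap': 85.1080929735714}
top {'fx': 546.0796426397478, 'fy': 546.0796426397478, 'cx': 275.046602919083, 'cy': 209.81246101224352, 'extrinsics': 
[... 571 characters left out ...]
-02,  5.54646579e-01, -8.29627344e-01,
        -1.05479238e+03],
       [-2.16740713e-02,  8.30359695e-01,  5.56806081e-01,
         7.42610850e+02],
       [ 0.00000000e+00,  0.00000000e+00,  0.00000000e+00,
         1.00000000e+00]])}
wrist {'fx': 337.2193990206031, 'fy': 337.2193990206031, 'cx': 283.6020264964568, 'cy': 208.45135305715456, 'extrinsics': array([[ 2.97482774e-01,  9.06532432e-01,  2.99504505e-01,
         2.70773329e+02],
       [-9.54726346e-01,  2.82881595e-01,  9.20630594e-02,
        -5.97368568e+02],
       [-1.26616289e-03, -3.13332016e-01,  9.49642799e-01,
         3.73149293e+02],
       [ 0.00000000e+00,  0.00000000e+00,  0.00000000e+00,
         1.00000000e+00]])}
```

View pics/top0.png

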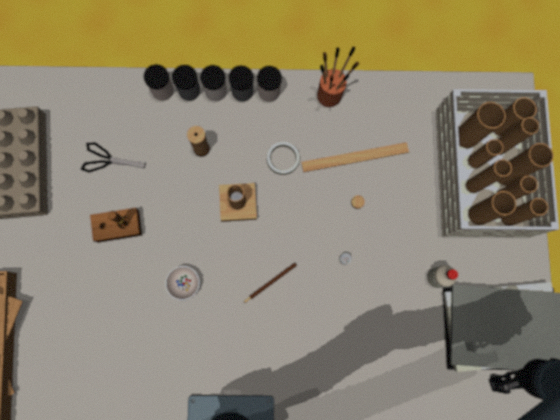

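View pics/side0.png

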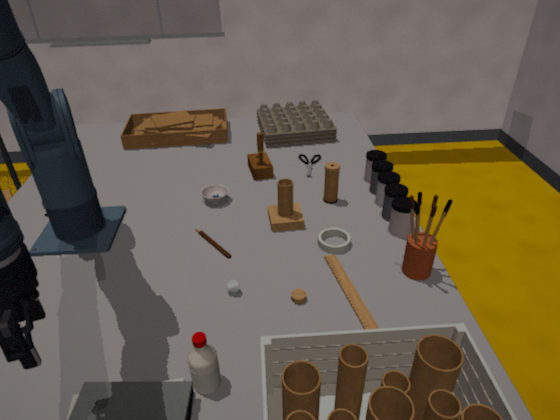

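View pics/wrist0.png

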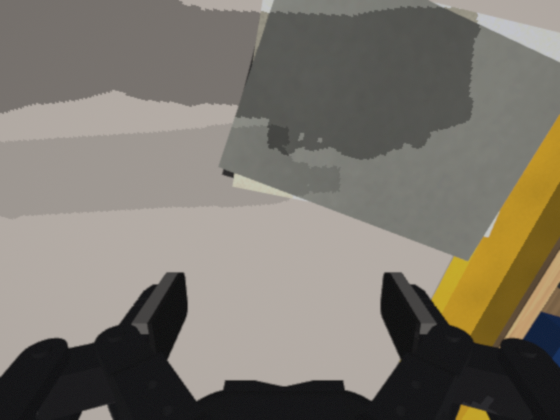

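Top view: capsule at about (345,257), plug (358,202), tube mouth (237,197), tool block (116,223) with the tamper, finished kaleidoscope (198,140), glue bottle (447,276). Next I turn these into positions.

```bash
cat > h.py <<'E'
import numpy as np,cv2
from workcell import arm,cams,ticket
def cloud(n,d,info):
    v,u=np.mgrid[0:420,0:560]
    P=np.stack([(u-info['cx'])/info['fx']*d,-(v-info['cy'])/info['fy']*d,-d],-1)
    E=info['extrinsics']; W=P@E[:3,:3].T+E[:3,3]; W[d<=0]=np.nan
    return W
def ray(info,u,v,z):
    E=info['extrinsics']; r=E[:3,:3]@np.array([(u-info['cx'])/info['fx'],-(v-info['cy'])/info['fy'],-1.]); o=E[:3,3]
    return o+r*(z-o[2])/r[2]
def proj(info,p):
    E=info['extrinsics']; c=E[:3,:3].T@(np.asarray(p,float)-E[:3,3])
    return np.array([info['cx']+info['fx']*c[0]/-c[2],info['cy']-info['fy']*c[1]/-c[2]])
E
python3 - <<'E'
from h import *
p=cv2.imread('pics/top0.png')
def up(u0,u1,v0,v1): return cv2.resize(p[v0:v1,u0:u1],None,fx=5,fy=5,interpolation=cv2.INTER_CUBIC)
cv2.imwrite('pics/t1.png',np.hstack([up(85,155,190,250),up(205,275,180,240)]))
cv2.imwrite('pics/t2.png',np.hstack([up(310,380,190,270)]))
s=cv2.imread('pics/side0.png')
cv2.imwrite('pics/s1.png',cv2.resize(s[120:310,190:350],None,fx=3,fy=3,interpolation=cv2.INTER_CUBIC))
i=cams.camera_info('top'); d=np.load('top0.npy'); W=cloud('top',d,i)
np.set_printoptions(precision=0,suppress=True,linewidth=200)
print('zmap table',np.nanmedian(W[300:340,150:250,2]))
print('caps');print(W[248:268:2,335:356:2,2])
print('plug');print(W[192:212:2,348:370:2,2])
print('tube');print(W[182:214:2,222:254:2,2])
print('tool');print(W[200:242:2,90:144:2,2])
E
```

```text
zmap table 0.28774689685758403
caps
[[ 1. -3. -1.  0. -0.  5. -2.  9.  1.  3. -9.]
 [ 1. -4. -3.  5. -1. -2. -2.  4.  2.  5. -0.]
 [ 3. -2. -1. nan  0. -4.  8.  1.  2.  2.  2.]
 [ 1. -2. -1. -4. 28. 38. 30. 22. -2.  2.  1.]
 [-5. -1.  1. 28. 33. 31. 30. 33. 31. -4. -0.]
 [-1. -1.  2. 31. 30. 24. 29. 28. 25. -1. -2.]
 [ 0.  1. -2. 27. 23. 31. 34. 35. 29. nan  0.]
 [-3. -3. -5.  9. 25. 27. 30. 30. -3. -4. -4.]
 [-2. -3.  4. -1.  9.  7. -3. -0. -2. -3.  4.]
 [-4.  2. -3.  3. -2. -0. -1. -1. -1. -3. -5.]]
plug
[[ 1. -1. -2.  1.  2. -2.  2.  4.  3.  1. -1.]
 [-0.  3. -6.  3. -3.  2.  1. -1.  5. -4. -2.]
 [-1. -0.  1. 16. 18. 15. 18. 18.  3.  5.  0.]
 [-3. -3.  6. 18. 18. 16. 18. 14. 22. -3.  0.]
 [-1.  2. 19. 17. 21. 17. 19. 17. 18. -2. -2.]
 [-1. -2. 19. 16. 16. 16. 13. 14. 16.  1. -1.]
 [-4.  2. 12. 18. 20. 17. 16. 18. 21.  0. -2.]
 [-1.  4. -9. 13. 15. 22. 19. 20.  2.  1. -3.]
 [-0.  2.  1. -2.  0.  6. -6.  4.  4. -1.  7.]
 [-6. -2.  4.  2.  1. -1.  1.  6. -1. -2.  1.]]
tube
[[  0.  -0.  -4.  -4.   2.  -0.   4.  -4.   2.  -8.   1.  -4.  -4.  -4.   3.  -8.]
 [ 26.  29.  31.  32.  30.  3
[... 3420 characters left out ...]
19.   3.]
 [ -2.  43.  41.  41.  45.  40.  44.  43.  42.  41.  42.  54.  43.  50.  46.  47.  46.  46.  41.  44.  39.  48.  38.  50.  46.  30.   6.]
 [ -1.  38.  38.  45.  39.  45.  41.  45.  43.  47.  42.  45.  39.  43.  48.  43.  44.  48.  48.  42.  45.  41.  38.  28.  30.  25.   5.]
 [ -0.  -1.  39.  46.  44.  44.  48.  46.  47.  50.  47.  44.  44.  45.  47.  41.  36.  31.  22.  20.   9.   9.  -4.   4.   0.   0.   7.]
 [ -0.   6.  46.  42.  45.  45.  43.  46.  43.  42.  37.  29.  24.  19.  19.   5.   6.   2.   1.  -1.   2.  -1.   0.   3.  -1.  -1.   3.]
 [ -0.   0.  42.  40.  40.  32.  27.  18.  19.   7.   3.  -2. -10.  -2.   0.  -1.  -4.  -3.  -0.  -7.  -0.  -3.   4.  -2.  -4.   2.   4.]]
```

View pics/t1.png

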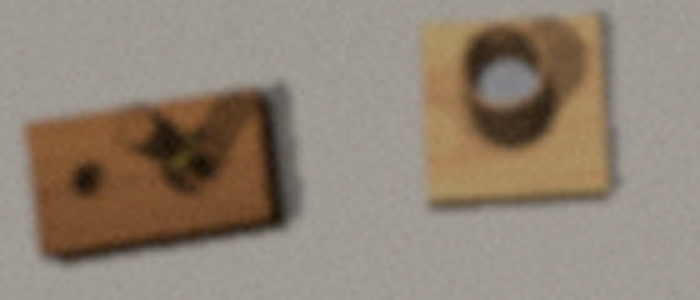

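View pics/t2.png

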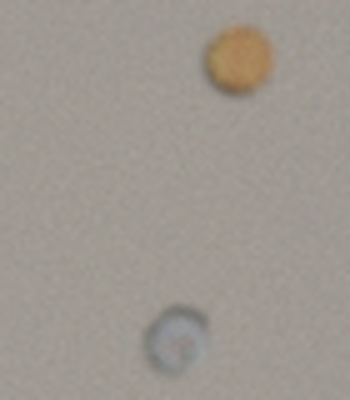

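View pics/s1.png

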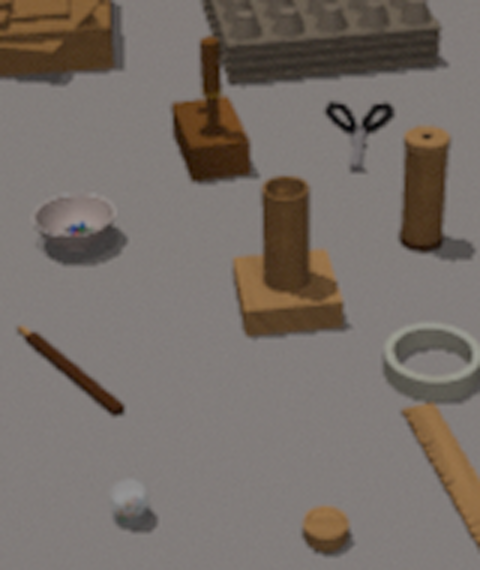

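```bash
python3 - <<'E'
from h import *
np.set_printoptions(precision=1,suppress=True,linewidth=200)
for n in ('top','side'):
    i=cams.camera_info(n); d=np.load(n+'0.npy'); W=cloud(n,d,i).reshape(-1,3)
    W=W[~np.isnan(W[:,0])]
    def near(c,r,z0,z1): 
        return W[(np.hypot(W[:,0]-c[0],W[:,1]-c[1])<r)&(W[:,2]>z0)&(W[:,2]<z1)]
    it=cams.camera_info('top')
    for name,px,z,z0,z1,r in (('caps',(345,257),30,10,45,30),('plug',(358,202),18,9,30,35),('rim',(237,194),135,128,145,40),('cover',(237,194),75,62,85,16),('block',(237,197),30,20,40,75),('tamptop',(111,216),160,152,172,30),('handle',(111,216),160,100,150,30),('shank',(111,216),160,50,100,30),('finished',(198,133),126,110,140,40),('toolblk',(116,223),45,38,52,80)):
        c=ray(it,*px,z); q=near(c,r,z0,z1)
        if len(q)<4: print(n,name,len(q)); continue
        print(n,name,len(q),'mean',q.mean(0),'mid',(q.min(0)+q.max(0))/2,'ext',np.ptp(q,0), 'guess',c[:2])
        if name in('block','toolblk'):
            print('   rect',cv2.minAreaRect(q[:,:2].astype(np.float32)))
        if name in ('plug','caps','rim','tamptop','finished'):
            print('   circ',cv2.minEnclosingCircle(q[:,:2].astype(np.float32)))
E
```

```text
top caps 110 mean [ 455.2 -297.1   29.2] mid [ 456.2 -297.5   27.7] ext [29.8 28.4 20.2] guess [ 457.3 -295.1]
   circ ((455.5253601074219, -297.6068420410156), 15.62979793548584)
top plug 146 mean [ 609.6 -334.6   17.2] mid [ 612.8 -331.9   17.7] ext [41.2 39.2 16.1] guess [ 607.1 -334.8]
   circ ((615.751708984375, -330.0075988769531), 25.05911636352539)
top rim 81 mean [605.4 -10.9 134. ] mid [605.6 -11.2 134.6] ext [44.3 42.4 12.6] guess [601.5 -15. ]
   circ ((605.66015625, -11.363906860351562), 22.415054321289062)
top cover 89 mean [613.  -11.2  75.2] mid [612.6 -10.8  73.3] ext [23.8 28.5 22.6] guess [614.3 -11.7]
top block 919 mean [599.2 -12.9  29.8] mid [605.  -10.5  29.4] ext [101.5 100.2  18.2] guess [615.8  -9.4]
   rect ((606.0350341796875, -11.241085052490234), (98.49251556396484, 96.27509307861328), 3.9339451789855957)
top tamptop 66 mean [544.2 282.1 158.9] mid [544.5 282.7 160.5] ext [22.3 20.4 16.8] guess [539.8 284.7]
   circ ((544.5739135742188, 282.4810791015625), 11.26083755493164)
top handle 55 mean [539.9 276.7 124.9] mid [542.9 280.2 125.1] ext [18.5 16.7 48
[... 1444 characters left out ...]
0.4 18.7  8. ] guess [539.8 284.7]
   circ ((549.2625122070312, 280.9329528808594), 11.291716575622559)
side handle 89 mean [548.4 278.1 126.3] mid [548.3 279.6 125.2] ext [21.4 17.2 47.8] guess [539.8 284.7]
side shank 53 mean [548.2 280.5  76.4] mid [548.2 281.9  74.7] ext [17.3 17.1 48.3] guess [539.8 284.7]
side finished 139 mean [761.3  86.8 122.1] mid [762.9  92.7 118.9] ext [45.2 50.7 17.6] guess [761.   87.1]
   circ ((763.335693359375, 92.68367767333984), 25.485315322875977)
side toolblk 291 mean [544.3 299.2  43.2] mid [545.6 304.   44.5] ext [ 85.8 132.2  12.6] guess [541.  303.6]
   rect ((544.121337890625, 306.98046875), (70.28580474853516, 131.4691925048828), 9.469206809997559)
```

Top and side agree to 3 or 4 mm, mostly a constant x offset. I'll square the tool with the world axes, move above the capsule, and refine with the wrist camera.

{"method": "jog_arm", "body": {"travel": [[0, 0, 0], [0, 0, 0], [0.024, -0.0294, 0], [0.024, -0.0294, 0], [0.024, -0.0294, 0], [0.024, -0.0294, 0], [0.024, -0.0294, 0], [0.024, -0.0294, 0], [0.024, -0.0294, 0], [0.024, -0.0294, 0], [0.024, -0.0294, 0], [0.024, -0.0294, 0], [0.024, -0.0294, 0], [0, 0, 0.02], [0, 0, 0.02], [0, 0, 0.02], [0, 0, 0.02], [0, 0, 0], [0, 0, 0], [0, 0, 0]], "delta_rot": [[0, 0, 0.15], [0, 0, 0.15], [0, 0, 0.003], [0, 0, 0], [0, 0, 0], [0, 0, 0], [0, 0, 0], [0, 0, 0], [0, 0, 0], [0, 0, 0], [0, 0, 0], [0, 0, 0], [0, 0, 0], [0, 0, 0], [0, 0, 0], [0, 0, 0], [0, 0, 0], [0, 0, 0], [0, 0, 0], [0, 0, 0]], "claw": 1}}

```text
time_s: 2.15
eef_pos: [458.5, -297.4, 152.4]
orientation: [[1.0, -0.0, 0.001], [-0.0, -1.0, -0.001], [0.001, 0.001, -1.0]]
force: [-0.1, -0.2, -0.6]
finger_gap: 85.4
```

```bash
cat > snap.py <<'E'
import sys
from h import *
tag=sys.argv[1]; n=sys.argv[2] if len(sys.argv)>2 else 'wrist'
np.set_printoptions(precision=2,suppress=True,linewidth=160)
s=arm.sense(); i=cams.camera_info(n); p,d=cams.camera(n)
cv2.imwrite(f'pics/{tag}.png',p); np.savez(tag,d=d,tcp=s['eef_pos'],R=s['orientation'],**i)
print(s['time_s'],s['eef_pos'],s['orientation'].ravel(),s['force'],s['finger_gap'])
E
python3 snap.py w1
```

```text
2.15 [ 458.48 -297.39  152.36] [ 1. -0.  0. -0. -1. -0.  0.  0. -1.] [-0.07 -0.24 -0.61] 85.44619172659323
```

View pics/w1.png

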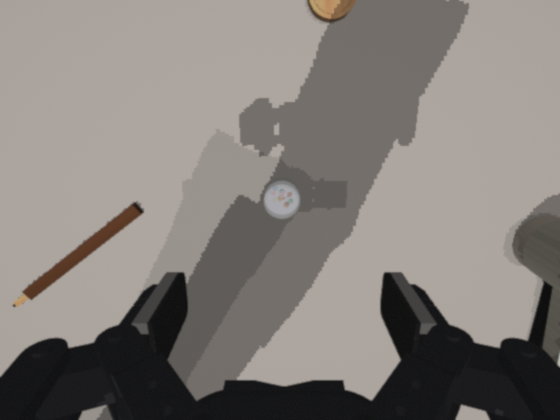

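Capsule centred at about (282,200), clear of everything; plug is at the top edge (331,0), glue bottle on the right (550,245).

```bash
cat > loc.py <<'E'
from h import *
np.set_printoptions(precision=1,suppress=True,linewidth=160)
def W(tag):
    z=np.load(tag+'.npz'); i={k:z[k] for k in z.files}; return cloud('wrist',i['d'],i),i
def pts(tag,c,r,z0,z1):
    w,i=W(tag); q=w.reshape(-1,3); q=q[~np.isnan(q[:,0])]
    return q[(np.hypot(q[:,0]-c[0],q[:,1]-c[1])<r)&(q[:,2]>z0)&(q[:,2]<z1)]
def rep(q,name):
    print(name,len(q),'mean',q.mean(0),'mid',(q.min(0)+q.max(0))/2,'ext',np.ptp(q,0),'circ',cv2.minEnclosingCircle(q[:,:2].astype(np.float32)))
E
python3 - <<'E'
from loc import *
rep(pts('w1',(458,-297),30,24,40),'caps')
rep(pts('w1',(458,-297),30,10,40),'caps')
w,i=W('w1'); print(ray(i,282,200,30), proj(i,i['tcp']), proj(i,[458,-297,30]))
print(w[300,160:185:3], w[300,385:410:3])
m=w[...,2]; print('finger tip z left', np.nanmin(w[270:330,150:190,2][w[270:330,150:190,2]>80]), np.nanmin(w[270:330,380:420,2][w[270:330,380:420,2]>80]))
E
```

```text
caps 1015 mean [ 458.6 -296.9   29.6] mid [ 457.5 -296.9   27.9] ext [30.  29.1  7.9] circ ((457.34033203125, -296.6471252441406), 15.289749145507812)
caps 1131 mean [ 459.7 -296.9   28.4] mid [ 457.5 -296.6   21. ] ext [30.1 29.6 21.7] circ ((457.3736572265625, -296.76214599609375), 15.349286079406738)
[ 459.3 -297.4   30. ] [281.2 275.5] [281.6 201.5]
[[ 469.9 -254.1  190.1]
 [ 470.1 -255.3  190.4]
 [ 469.3 -255.8  189.1]
 [ 467.4 -255.8  186.2]
 [ 465.8 -256.   183.8]
 [ 462.4 -255.2  178.7]
 [ 461.5 -255.9  177.3]
 [ 459.3 -255.9  173.9]
 [ 456.2 -255.6  169.2]] [[ 457.8 -341.3  171.9]
 [ 460.5 -341.1  176.1]
 [ 462.7 -341.1  179.4]
 [ 464.4 -341.3  181.9]
 [ 466.5 -341.2  185.2]
 [ 468.4 -341.2  188. ]
 [ 469.7 -341.5  190.1]
 [ 470.  -342.4  190.4]
 [ 469.2 -344.   189.3]]
finger tip z left 164.87934922811726 164.5903844713312
```

{"method": "jog_arm", "body": {"travel": [[0, 0, 0.03], [0, 0, 0.03], [0, 0, 0.03], [0, 0, 0.03], [0, 0, 0.017], [0, 0, 0], [0, 0, 0]], "delta_rot": [[0, 0, 0], [0, 0, 0], [0, 0, 0], [0, 0, 0], [0, 0, 0], [0, 0, 0], [0, 0, 0]]}}

```text
time_s: 2.9
eef_pos: [458.4, -297.4, 15.2]
orientation: [[1.0, -0.0, 0.001], [-0.0, -1.0, -0.001], [0.001, 0.001, -1.0]]
force: [0.9, -0.2, -0.1]
finger_gap: 85.3
```

{"method": "jog_arm", "body": {"travel": [[0, 0, 0], [0, 0, 0], [0, 0, 0], [0, 0, 0], [0, 0, 0], [0, 0, 0], [0, 0, 0], [0, 0, 0]], "delta_rot": [[0, 0, 0], [0, 0, 0], [0, 0, 0], [0, 0, 0], [0, 0, 0], [0, 0, 0], [0, 0, 0], [0, 0, 0]], "claw": -1, "newtons": 30}}

```text
time_s: 3.7
eef_pos: [458.1, -297.2, 15.0]
orientation: [[1.0, -0.0, 0.001], [-0.0, -1.0, -0.0], [0.001, 0.0, -1.0]]
force: [-1.2, 0.5, 5.5]
finger_gap: 28.8
```

```bash
python3 snap.py w2; python3 - <<'E'
from h import *
for k in range(3): print(arm.sense()['eef_pos'])
E
```

```text
3.7 [ 458.13 -297.2    15.04] [ 1. -0.  0. -0. -1. -0.  0.  0. -1.] [-1.19  0.54  5.51] 28.795164552224193
[ 458.14077923 -297.22446098   15.04305911]
[ 458.14077923 -297.22446098   15.04305911]
[ 458.14077923 -297.22446098   15.04305911]
```

View pics/w2.png

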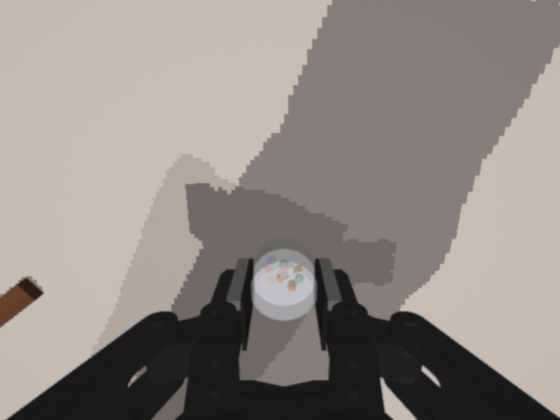

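Capsule is between the pads, centred at about (284,285). Lifting it over the tube.

{"method": "jog_arm", "body": {"travel": [[0, 0, -0.02], [0, 0, -0.04], [0, 0, -0.04], [0, 0, -0.04], [0.015, -0.0287, -0.03], [0.015, -0.0287, -0.03], [0.015, -0.0287, -0.03], [0.015, -0.0287, -0.012], [0.015, -0.0287, 0], [0.015, -0.0287, 0], [0.015, -0.0287, 0], [0.015, -0.0287, 0], [0.015, -0.0287, 0], [0.015, -0.0287, 0], [0, 0, 0], [0, 0, 0], [0, 0, 0]], "delta_rot": [[0, 0, 0], [0, 0, 0], [0, 0, 0], [0, 0, 0], [0, 0, 0], [0, 0, 0], [0, 0, 0], [0, 0, 0], [0, 0, 0], [0, 0, 0], [0, 0, 0], [0, 0, 0], [0, 0, 0], [0, 0, 0], [0, 0, 0], [0, 0, 0], [0, 0, 0]]}}

```text
time_s: 5.45
eef_pos: [607.4, -11.5, 256.2]
orientation: [[1.0, -0.002, -0.001], [-0.002, -1.0, -0.001], [-0.001, 0.001, -1.0]]
force: [0.4, 0.1, -0.9]
finger_gap: 28.9
```

```bash
python3 snap.py w3; python3 - <<'E'
from loc import *
rep(pts('w3',(608,-10),35,128,142),'rim')
rep(pts('w3',(608,-10),15,60,85),'cover')
w,i=W('w3')
t=i['tcp']; q=w.reshape(-1,3); q=q[~np.isnan(q[:,0])]
c=q[(np.hypot(q[:,0]-t[0],q[:,1]-t[1])<22)&(abs(q[:,1]-t[1])<12)&(q[:,2]>t[2]-25)&(q[:,2]<t[2]+30)]
rep(c,'held'); rep(c[c[:,2]>t[2]+10],'heldtop')
E
```

```text
5.45 [607.35 -11.47 256.16] [ 1. -0. -0. -0. -1. -0. -0.  0. -1.] [ 0.41  0.09 -0.9 ] 28.87904856806129
rim 749 mean [607.3  -9.4 133.9] mid [607.3  -9.4 132.5] ext [44.9 43.6  9. ] circ ((607.4075317382812, -9.405839920043945), 22.541637420654297)
cover 446 mean [603.5  -9.7  75.8] mid [603.1  -9.7  75.8] ext [19.9 28.6  4.5] circ ((605.7213745117188, -9.770946502685547), 14.434388160705566)
held 4008 mean [611.8 -11.8 266.8] mid [607.1 -11.5 257.5] ext [31.  24.  30.5] circ ((607.067138671875, -12.496273040771484), 15.520798683166504)
heldtop 2994 mean [609.  -11.8 270.7] mid [607.1 -11.5 269.4] ext [31.  24.   6.6] circ ((607.0628662109375, -12.507964134216309), 15.516080856323242)
```

View pics/w3.png

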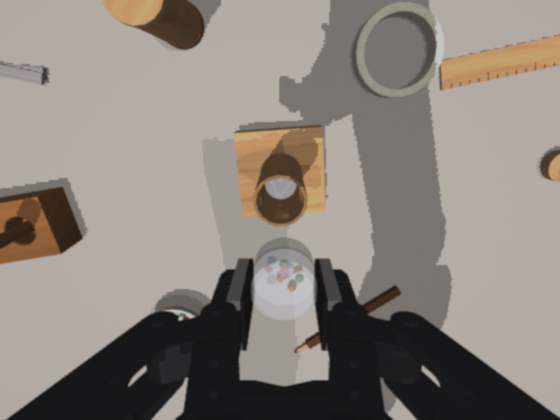

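Rim centre at (281,200) in the wrist image, held capsule at (284,285). Offset to correct is about +0.3 mm in x and +1.7 mm in y.

{"method": "jog_arm", "body": {"travel": [[0.0003, -0.0017, 0.03], [0, 0, 0.03], [0, 0, 0.02], [0, 0, 0.012], [0, 0, 0.008], [0, 0, 0.006], [0, 0, 0.006], [0, 0, 0], [0, 0, 0]], "delta_rot": [[0, 0, 0], [0, 0, 0], [0, 0, 0], [0, 0, 0], [0, 0, 0], [0, 0, 0], [0, 0, 0], [0, 0, 0], [0, 0, 0]]}}

```text
time_s: 6.4
eef_pos: [608.5, -8.3, 144.7]
orientation: [[1.0, -0.0, 0.001], [-0.0, -1.0, 0.0], [0.001, -0.0, -1.0]]
force: [-0.0, 0.2, -0.5]
finger_gap: 28.2
```

```bash
python3 snap.py w4;python3 snap.py s4 side; python3 - <<'E'
import cv2
s=cv2.imread('pics/s4.png'); cv2.imwrite('pics/s4c.png',cv2.resize(s[100:260,210:370],None,fx=3.5,fy=3.5,interpolation=cv2.INTER_CUBIC))
E
```

```text
6.4 [608.46  -8.29 144.73] [ 1. -0.  0. -0. -1.  0.  0. -0. -1.] [-0.01  0.22 -0.55] 28.237553407144674
6.45 [608.54  -8.26 144.85] [ 1. -0.  0. -0. -1. -0.  0.  0. -1.] [0.89 0.29 0.13] 28.55927119252227
```

View pics/w4.png

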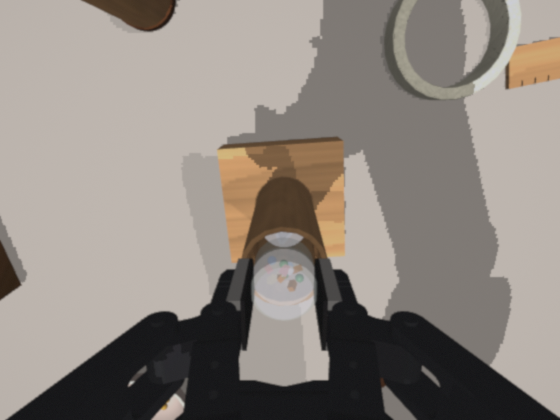

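View pics/s4c.png

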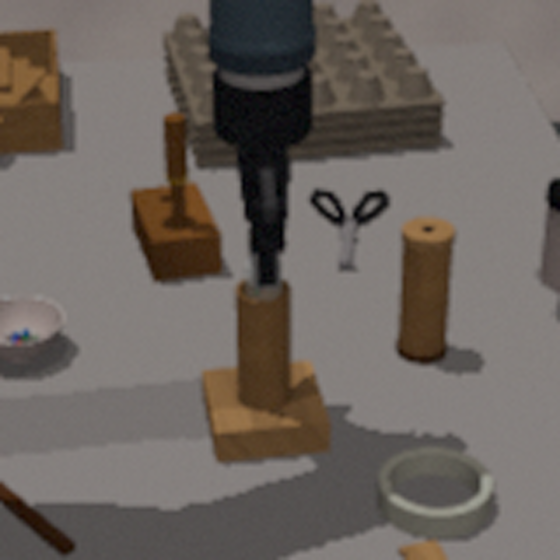

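```bash
python3 - <<'E'
from loc import *
r=pts('w4',(608,-9),26,130,139); rep(r,'rim')
t=W('w4')[1]['tcp']
rep(pts('w4',t,17,152,164),'held')
from scipy.optimize import least_squares
for q,R in ((r,21),):
    f=least_squares(lambda p:np.hypot(q[:,0]-p[0],q[:,1]-p[1])-p[2],[608,-9,21],loss='soft_l1'); print(f.x)
for z0 in (130,): 
  b=pts('w4',(608,-9),80,24,36); print(cv2.minAreaRect(b[:,:2].astype(np.float32)))
r=pts('w4',(608,-9),26,60,130); rep(r,'tubewall')
w,i=W('w4')
im=cv2.imread('pics/w4.png'); cv2.imwrite('pics/w4c.png',cv2.resize(im[160:340,200:370],None,fx=3.3,fy=3.3))
# finger tips
q=w.reshape(-1,3);q=q[(abs(q[:,0]-t[0])<25)&(abs(q[:,1]-t[1])<40)&(abs(q[:,1]-t[1])>14.5)&(q[:,2]>136)]
print('tips',q[:,2].min(),t, [np.percentile(q[np.sign(q[:,1]-t[1])==s][:,2],1) for s in(-1,1)])
E
```

```text
rim 1157 mean [622.8  -9.5 134.4] mid [620.6  -9.8 134.5] ext [19.2 43.5  9. ] circ ((611.91552734375, -9.758075714111328), 21.763004302978516)
held 3592 mean [610.4  -9.2 159. ] mid [608.   -9.4 157.9] ext [30.7 28.7 11.9] circ ((608.5123901367188, -8.256705284118652), 16.925302505493164)
[607.2  -9.5  20.8]
((606.960693359375, -9.493110656738281), (96.98646545410156, 96.40863037109375), 3.763397455215454)
tubewall 2804 mean [621.2  -9.6  98.9] mid [611.1 -10.2  95. ] ext [38.4 42.9 70. ] circ ((609.7393798828125, -9.798460960388184), 21.913816452026367)
tips 136.02413168629397 [608.5  -8.3 144.7] [np.float64(152.16119491011378), np.float64(154.00122448704363)]
```

View pics/w4c.png

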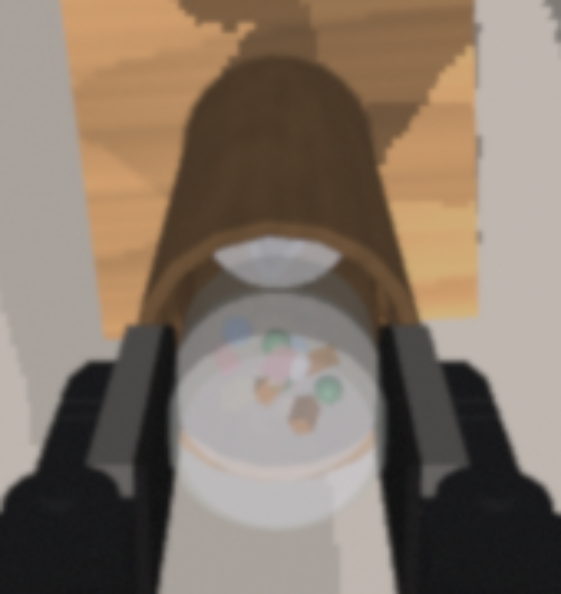

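Rim centre (607.2, -9.5), held capsule (608.0, -9.3): under 1 mm apart. Lowering 6 mm and letting go.

{"method": "jog_arm", "body": {"travel": [[-0.0008, 0, 0.003], [0, 0, 0.003], [0, 0, 0], [0, 0, 0], [0, 0, 0]], "delta_rot": [[0, 0, 0], [0, 0, 0], [0, 0, 0], [0, 0, 0], [0, 0, 0]]}}

```text
time_s: 7.0
eef_pos: [607.4, -8.3, 138.3]
orientation: [[1.0, -0.0, 0.0], [-0.0, -1.0, -0.0], [0.0, 0.0, -1.0]]
force: [0.1, -0.5, -0.8]
finger_gap: 28.6
```

{"method": "jog_arm", "body": {"travel": [[0, 0, 0], [0, 0, 0], [0, 0, 0], [0, 0, 0], [0, 0, 0], [0, 0, 0]], "delta_rot": [[0, 0, 0], [0, 0, 0], [0, 0, 0], [0, 0, 0], [0, 0, 0], [0, 0, 0]], "claw": 1}}

```text
time_s: 7.6
eef_pos: [607.4, -8.3, 138.3]
orientation: [[1.0, -0.0, 0.0], [-0.0, -1.0, -0.0], [0.0, 0.0, -1.0]]
force: [0.1, -0.3, -0.4]
finger_gap: 85.1
```

```bash
python3 snap.py w5; python3 snap.py t5 top; python3 - <<'E'
import cv2
from loc import *
s=cv2.imread('pics/t5.png'); a=cv2.resize(s[170:230,205:265],None,fx=6,fy=6,interpolation=cv2.INTER_CUBIC)
im=cv2.imread('pics/w5.png'); b=cv2.resize(im[160:340,190:370],(360,360)); cv2.imwrite('pics/w5c.png',np.hstack([a,b]))
w,i=W('w5'); p=pts('w5',(607.2,-9.5),14,50,140); print(np.percentile(p[:,2],[5,25,50,75,95]))
E
```

```text
7.6 [607.36  -8.32 138.29] [ 1. -0.  0. -0. -1. -0.  0.  0. -1.] [ 0.09 -0.31 -0.42] 85.08687332184802
7.65 [607.32  -8.32 138.26] [ 1. -0. -0. -0. -1. -0. -0.  0. -1.] [-0.4  -0.84 -0.01] 85.37838920062248
[104.3 104.8 105.3 105.7 106.2]
```

View pics/w5c.png

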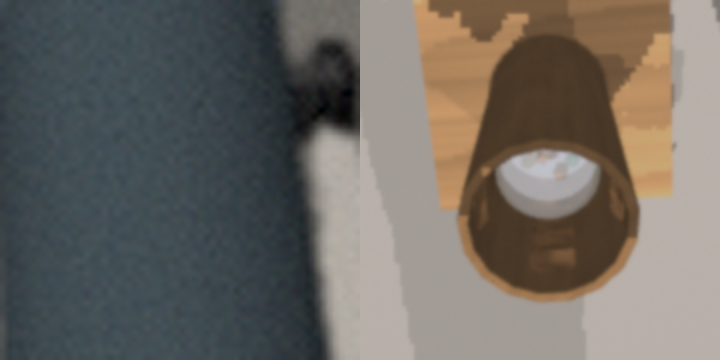

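Capsule lies flat in the tube, its top at z=105.3 (so its base is at 75, on the mirrors). Now to the plug.

{"method": "jog_arm", "body": {"travel": [[0, 0, -0.03], [0, 0, -0.02], [0.0006, 0.037, 0], [0.0005, 0.037, 0], [0.0005, 0.037, 0], [0.0005, 0.037, 0], [0.0005, 0.037, 0], [0.0005, 0.037, 0], [0.0005, 0.037, 0], [0.0005, 0.037, 0], [0, 0.03, 0.02], [0, 0, 0.028], [0, 0, 0], [0, 0, 0], [0, 0, 0]], "delta_rot": [[0, 0, 0], [0, 0, 0], [0, 0, 0], [0, 0, 0], [0, 0, 0], [0, 0, 0], [0, 0, 0], [0, 0, 0], [0, 0, 0], [0, 0, 0], [0, 0, 0], [0, 0, 0], [0, 0, 0], [0, 0, 0], [0, 0, 0]]}}

```text
time_s: 9.2
eef_pos: [612.8, -333.4, 142.0]
orientation: [[1.0, 0.002, 0.002], [0.002, -1.0, -0.0], [0.002, 0.0, -1.0]]
force: [0.4, -1.8, 0.6]
finger_gap: 85.3
```

```bash
python3 snap.py w6; python3 - <<'E'
from loc import *
p=pts('w6',(612,-334),28,14,26); rep(p,'plug')
w,i=W('w6'); print(w[300,183], w[300,386])
im=cv2.imread('pics/w6.png')
E
```

```text
9.2 [ 612.77 -333.37  141.98] [ 1.  0.  0.  0. -1. -0.  0.  0. -1.] [ 0.39 -1.76  0.61] 85.2806107640661
plug 1447 mean [ 612.5 -333.6   17.4] mid [ 612.3 -333.7   17.3] ext [35.7 35.6  6.2] circ ((612.0650024414062, -333.5270690917969), 18.119895935058594)
[ 611.8 -291.9  161. ] [ 613.2 -377.1  163.1]
```

View pics/w6.png

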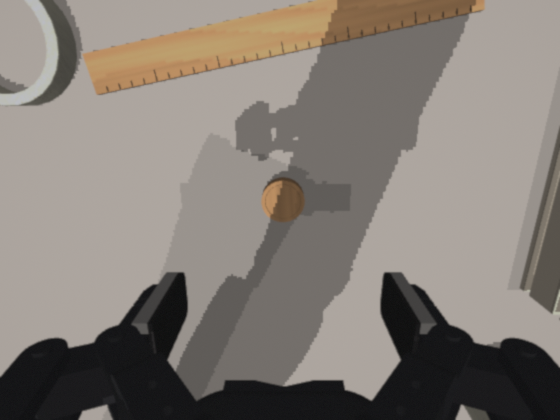

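Plug centred under the tool at (282,200), position (612.3, -333.6), top at 17.4. Descending and gripping.

{"method": "jog_arm", "body": {"travel": [[-0.0004, 0, 0.03], [0, 0, 0.03], [0, 0, 0.03], [0, 0, 0.03], [0, 0, 0.012], [0, 0, 0], [0, 0, 0]], "delta_rot": [[0, 0, 0], [0, 0, 0], [0, 0, 0], [0, 0, 0], [0, 0, 0], [0, 0, 0], [0, 0, 0]]}}

```text
time_s: 9.95
eef_pos: [612.3, -334.7, 10.1]
orientation: [[1.0, 0.0, 0.002], [0.0, -1.0, -0.001], [0.002, 0.001, -1.0]]
force: [0.6, 0.3, 0.5]
finger_gap: 85.5
```

{"method": "jog_arm", "body": {"travel": [[0, 0, 0], [0, 0, 0], [0, 0, 0], [0, 0, 0], [0, 0, 0], [0, 0, 0], [0, 0, 0], [0, 0, 0]], "delta_rot": [[0, 0, 0], [0, 0, 0], [0, 0, 0], [0, 0, 0], [0, 0, 0], [0, 0, 0], [0, 0, 0], [0, 0, 0]], "claw": -1, "newtons": 30}}

```text
time_s: 10.75
eef_pos: [611.4, -334.6, 9.3]
orientation: [[1.0, -0.0, 0.001], [-0.0, -1.0, -0.0], [0.001, 0.0, -1.0]]
force: [-0.9, 0.6, 4.9]
finger_gap: 34.2
```

{"method": "jog_arm", "body": {"travel": [[0, 0, -0.02], [0, 0, -0.04], [0, 0, -0.04], [0, -0.01, -0.04], [-0.0005, -0.034, -0.01], [-0.0005, -0.034, 0], [-0.0005, -0.034, 0], [-0.0005, -0.034, 0], [-0.0005, -0.034, 0], [-0.0005, -0.034, 0], [-0.0005, -0.034, 0], [-0.0005, -0.034, 0], [-0.0005, -0.034, 0], [0, -0.01, 0], [0, 0, 0], [0, 0, 0], [0, 0, 0], [0, 0, 0]], "delta_rot": [[0, 0, 0], [0, 0, 0], [0, 0, 0], [0, 0, 0], [0, 0, 0], [0, 0, 0], [0, 0, 0], [0, 0, 0], [0, 0, 0], [0, 0, 0], [0, 0, 0], [0, 0, 0], [0, 0, 0], [0, 0, 0], [0, 0, 0], [0, 0, 0], [0, 0, 0], [0, 0, 0]]}}

```text
time_s: 12.55
eef_pos: [606.6, -10.3, 158.4]
orientation: [[1.0, -0.003, 0.0], [-0.003, -1.0, -0.001], [0.0, 0.001, -1.0]]
force: [-0.2, 0.0, 0.2]
finger_gap: 33.9
```

```bash
python3 snap.py w7; python3 - <<'E'
from loc import *
t=W('w7')[1]['tcp']
r=pts('w7',(607.2,-9),26,131,139); rep(r,'rim')
rep(pts('w7',t,21,t[2]+4,t[2]+14),'held')
from scipy.optimize import least_squares
f=least_squares(lambda p:np.hypot(r[:,0]-p[0],r[:,1]-p[1])-p[2],[608,-9,21],loss='soft_l1'); print(f.x)
E
```

```text
12.55 [606.59 -10.29 158.37] [ 1. -0.  0. -0. -1. -0.  0.  0. -1.] [-0.21  0.03  0.2 ] 33.92696314000994
rim 840 mean [620.5  -9.3 134.5] mid [615.7  -9.4 134.1] ext [29.1 44.4  6. ] circ ((607.9107666015625, -9.541019439697266), 22.332096099853516)
held 4821 mean [608.5 -11.2 166.4] mid [607.7 -10.5 167.4] ext [36.7 36.1 10. ] circ ((606.86767578125, -10.41047191619873), 20.929183959960938)
[608.2  -9.6  20.6]
```

View pics/w7.png

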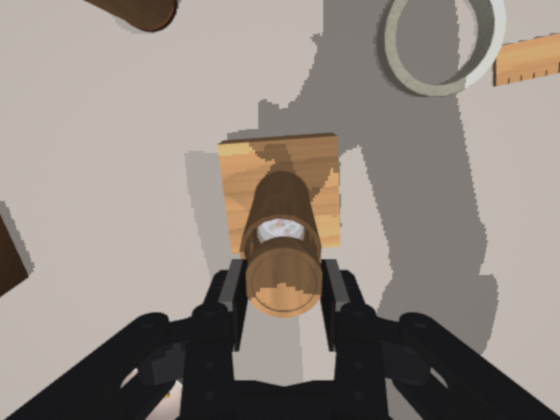

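{"method": "jog_arm", "body": {"travel": [[0, 0, 0.005], [0, 0, 0.005], [0, 0, 0.003], [0, 0, 0], [0, 0, 0], [0, 0, 0]], "delta_rot": [[0, 0, 0], [0, 0, 0], [0, 0, 0], [0, 0, 0], [0, 0, 0], [0, 0, 0]]}}

```text
time_s: 13.2
eef_pos: [606.7, -8.2, 145.4]
orientation: [[1.0, -0.0, 0.0], [-0.0, -1.0, 0.0], [0.0, -0.0, -1.0]]
force: [-0.9, -0.1, -0.7]
finger_gap: 34.2
```

```bash
python3 snap.py w8; python3 - <<'E'
from loc import *
t=W('w8')[1]['tcp']
r=pts('w8',(607.2,-9),26,131,139); rep(r,'rim')
rep(pts('w8',t,21,t[2]+4,t[2]+14),'held')
from scipy.optimize import least_squares
f=least_squares(lambda p:np.hypot(r[:,0]-p[0],r[:,1]-p[1])-p[2],[608,-9,21],loss='soft_l1'); print(f.x)
im=cv2.imread('pics/w8.png'); cv2.imwrite('pics/w8c.png',cv2.resize(im[160:340,200:370],None,fx=3.3,fy=3.3))
E
```

```text
13.2 [606.67  -8.24 145.38] [ 1. -0.  0. -0. -1.  0.  0. -0. -1.] [-0.92 -0.11 -0.65] 34.23708032080679
rim 834 mean [623.   -9.5 134.4] mid [620.   -9.6 133.9] ext [20.2 43.5  5.8] circ ((611.5183715820312, -9.640785217285156), 21.771177291870117)
held 4809 mean [608.7  -9.2 153.5] mid [607.6  -8.4 154.4] ext [36.8 36.3  9.9] circ ((607.0926513671875, -8.485145568847656), 20.977930068969727)
[608.3  -9.5  20.6]
```

View pics/w8c.png

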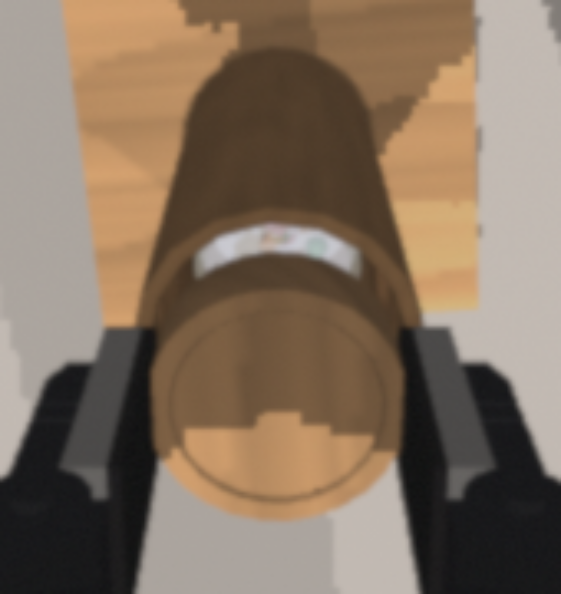

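Plug is centred over the mouth within about 1 mm. Lowering 8 mm.

{"method": "jog_arm", "body": {"travel": [[0.0003, 0, 0.003], [0, 0, 0.003], [0, 0, 0.002], [0, 0, 0], [0, 0, 0]], "delta_rot": [[0, 0, 0], [0, 0, 0], [0, 0, 0], [0, 0, 0], [0, 0, 0]]}}

```text
time_s: 13.75
eef_pos: [606.8, -8.3, 137.2]
orientation: [[1.0, -0.0, -0.0], [-0.0, -1.0, -0.0], [-0.0, 0.0, -1.0]]
force: [0.2, 0.0, 0.2]
finger_gap: 34.0
```

{"method": "jog_arm", "body": {"travel": [[0, 0, 0], [0, 0, 0], [0, 0, 0], [0, 0, 0], [0, 0, 0], [0, 0, 0], [0, 0, 0]], "delta_rot": [[0, 0, 0], [0, 0, 0], [0, 0, 0], [0, 0, 0], [0, 0, 0], [0, 0, 0], [0, 0, 0]], "claw": 1}}

```text
time_s: 14.45
eef_pos: [606.9, -8.3, 137.3]
orientation: [[1.0, -0.0, 0.0], [-0.0, -1.0, -0.0], [0.0, 0.0, -1.0]]
force: [-0.3, -0.2, -0.3]
finger_gap: 85.3
```

```bash
python3 snap.py w9; python3 - <<'E'
from loc import *
p=pts('w9',(607.2,-9.3),28,127,147); rep(p,'all')
p=pts('w9',(607.2,-9.3),15,122,147); rep(p,'plugtop')
A=np.c_[p[:,:2]-[607.2,-9.3],np.ones(len(p))]; print(np.linalg.lstsq(A,p[:,2],rcond=None)[0]*[1000,1000,1])
im=cv2.imread('pics/w9.png'); cv2.imwrite('pics/w9c.png',cv2.resize(im[160:340,200:370],None,fx=3.3,fy=3.3))
E
```

```text
14.45 [606.85  -8.35 137.29] [ 1. -0.  0. -0. -1. -0.  0.  0. -1.] [-0.29 -0.18 -0.32] 85.28724425850848
all 6253 mean [609.1  -9.5 133.9] mid [607.5  -9.5 132.1] ext [45.1 44.4 10.2] circ ((607.53076171875, -9.402772903442383), 22.76854133605957)
plugtop 2586 mean [607.3  -9.3 133.9] mid [607.2  -9.4 134. ] ext [29.9 29.6  4.8] circ ((607.1998291015625, -9.300175666809082), 14.996267318725586)
[ 57.4  34.3 133.9]
```

View pics/w9c.png

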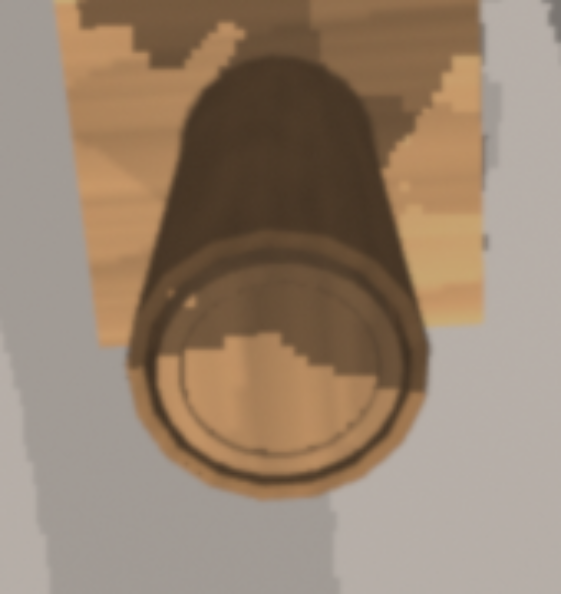

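Plug sits in the mouth, top at z≈134, tilted only 0.07 rad. Now to the tamper.

{"method": "jog_arm", "body": {"travel": [[0, 0, -0.04], [0, 0, -0.04], [-0.006, -0.029, -0.03], [-0.006, -0.029, -0.03], [-0.006, -0.029, 0], [-0.006, -0.029, 0], [-0.006, -0.029, 0], [-0.006, -0.029, 0], [-0.006, -0.029, 0], [-0.006, -0.029, 0], [-0.006, -0.029, 0], [-0.006, -0.029, 0], [0, 0, 0], [0, 0, 0], [0, 0, 0], [0, 0, 0]], "delta_rot": [[0, 0, 0], [0, 0, 0], [0, 0, 0], [0, 0, 0], [0, 0, 0], [0, 0, 0], [0, 0, 0], [0, 0, 0], [0, 0, 0], [0, 0, 0], [0, 0, 0], [0, 0, 0], [0, 0, 0], [0, 0, 0], [0, 0, 0], [0, 0, 0]]}}

```text
time_s: 16.1
eef_pos: [547.5, 280.1, 277.2]
orientation: [[1.0, -0.002, 0.0], [-0.002, -1.0, -0.001], [0.0, 0.001, -1.0]]
force: [-0.3, -0.0, 0.5]
finger_gap: 85.8
```

```bash
python3 snap.py w10; python3 - <<'E'
from loc import *
c=(547,282)
rep(pts('w10',c,25,154,168),'top')
for z in (150,140,130,120,110,100,90,80,70,60): 
    p=pts('w10',c,25,z-5,z+5)
    if len(p)>5: print(z,len(p),p.mean(0),p.min(0),p.max(0))
b=pts('w10',(541,307),90,40,50); print(cv2.minAreaRect(b[:,:2].astype(np.float32)),b[:,2].mean())
E
```

```text
16.1 [547.49 280.1  277.23] [ 1. -0.  0. -0. -1. -0.  0.  0. -1.] [-0.34 -0.01  0.5 ] 85.78078361553513
top 532 mean [546.8 285.1 159.2] mid [545.9 285.1 158. ] ext [21.1 21.4  8. ] circ ((545.7102661132812, 285.1194763183594), 10.760618209838867)
150 78 [553.7 284.5 150.2] [545.8 274.3 145.1] [556.6 296.1 155. ]
140 68 [554.  284.3 140. ] [545.7 274.3 135. ] [556.4 296.  144.9]
130 60 [553.9 284.7 130.4] [547.6 274.9 125.1] [556.4 295.4 134.9]
120 59 [554.  284.8 120. ] [546.2 274.8 115.1] [556.4 296.  124.9]
110 49 [553.9 283.9 110. ] [546.7 274.6 105.5] [556.4 294.6 115. ]
100 66 [553.4 284.9  99.1] [545.9 274.5  95.1] [556.3 296.1 104.9]
90 8 [554.8 282.6  93.7] [548.3 274.4  91.4] [556.6 289.2  94.9]
70 14 [551.3 285.1  68.4] [549.2 279.4  65.2] [552.4 290.1  71.8]
60 22 [550.9 284.9  60.4] [546.6 278.3  55.2] [552.3 291.5  64.8]
((540.9988403320312, 309.9085388183594), (70.43974304199219, 120.21002197265625), 9.7699556350708) 44.954498718208534
```

View pics/w10.png

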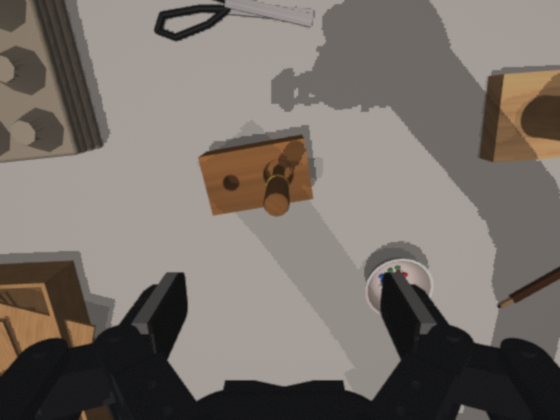

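Tamper upright, top at (277,202) → about (545.8, 285); the block's pose predicts the socket at (545.2, 285.3), which agrees. Gripping the handle.

{"method": "jog_arm", "body": {"travel": [[-0.001, -0.0043, 0.03], [0, 0, 0.03], [0, 0, 0.03], [0, 0, 0.03], [0, 0, 0.03], [0, 0, 0.021], [0, 0, 0], [0, 0, 0], [0, 0, 0]], "delta_rot": [[0, 0, 0], [0, 0, 0], [0, 0, 0], [0, 0, 0], [0, 0, 0], [0, 0, 0], [0, 0, 0], [0, 0, 0], [0, 0, 0]]}}

```text
time_s: 17.05
eef_pos: [547.0, 286.4, 107.9]
orientation: [[1.0, -0.001, 0.002], [-0.001, -1.0, 0.001], [0.002, -0.001, -1.0]]
force: [-0.0, 0.3, -0.3]
finger_gap: 85.6
```

```bash
python3 snap.py w11
```

```text
17.05 [547.04 286.35 107.92] [ 1. -0.  0. -0. -1.  0.  0. -0. -1.] [-0.03  0.29 -0.27] 85.63221142320026
```

View pics/w11.png

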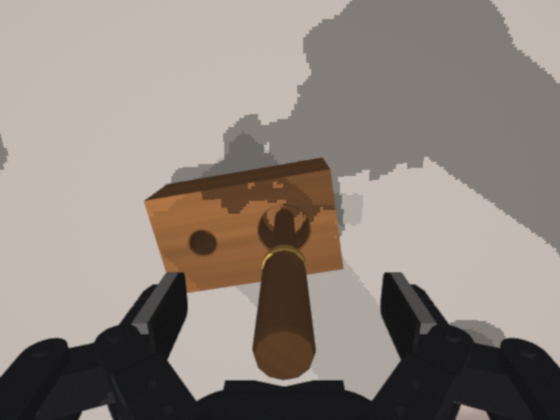

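Handle is centred between the jaws (284,350). Closing.

{"method": "jog_arm", "body": {"travel": [[-0.0008, 0, 0], [0, 0, 0], [0, 0, 0], [0, 0, 0], [0, 0, 0], [0, 0, 0], [0, 0, 0], [0, 0, 0], [0, 0, 0], [0, 0, 0]], "delta_rot": [[0, 0, 0], [0, 0, 0], [0, 0, 0], [0, 0, 0], [0, 0, 0], [0, 0, 0], [0, 0, 0], [0, 0, 0], [0, 0, 0], [0, 0, 0]], "claw": -1, "newtons": 90}}

```text
time_s: 18.1
eef_pos: [545.4, 286.3, 106.6]
orientation: [[1.0, -0.0, 0.001], [-0.0, -1.0, 0.001], [0.001, -0.001, -1.0]]
force: [-0.2, 0.8, 5.1]
finger_gap: 19.9
```

```bash
python3 snap.py w12
```

```text
18.1 [545.38 286.29 106.61] [ 1. -0.  0. -0. -1.  0.  0. -0. -1.] [-0.2   0.81  5.12] 19.894095399392928
```

View pics/w12.png

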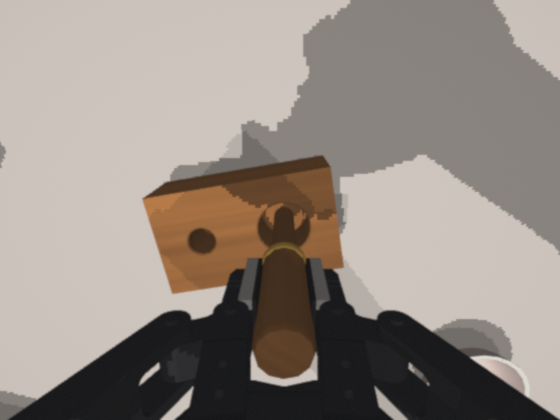

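{"method": "jog_arm", "body": {"travel": [[0, 0, -0.01], [0, 0, -0.02], [0, 0, -0.03], [0, 0, -0.04], [0, 0, -0.03], [0.0061, 0.0295, -0.012], [0.0062, 0.0295, 0], [0.0061, 0.0295, 0], [0.0062, 0.0295, 0], [0.0061, 0.0295, 0], [0.0062, 0.0295, 0], [0.0061, 0.0295, 0], [0.0062, 0.0295, 0], [0.0061, 0.0295, 0], [0.0062, 0.0292, 0], [0, 0, 0], [0, 0, 0], [0, 0, 0], [0, 0, 0], [0, 0, 0]], "delta_rot": [[0, 0, 0], [0, 0, 0], [0, 0, 0], [0, 0, 0], [0, 0, 0], [0, 0, 0], [0, 0, 0], [0, 0, 0], [0, 0, 0], [0, 0, 0], [0, 0, 0], [0, 0, 0], [0, 0, 0], [0, 0, 0], [0, 0, 0], [0, 0, 0], [0, 0, 0], [0, 0, 0], [0, 0, 0], [0, 0, 0]]}}

```text
time_s: 20.15
eef_pos: [606.3, -7.6, 248.3]
orientation: [[1.0, 0.001, -0.0], [0.001, -1.0, 0.0], [-0.0, -0.0, -1.0]]
force: [0.1, -1.7, -1.3]
finger_gap: 20.0
```

```bash
python3 snap.py w13; python3 snap.py s13 side; python3 - <<'E'
from loc import *
w,i=W('w13'); c=i['tcp'][:2]
rep(pts('w13',(607.2,-9),26,131,139),'rim/plug')
for z in (260,240,220,210,200,190,180,170,163,156,150): 
    p=pts('w13',c,22,z-4,z+4); p=p[abs(p[:,1]-c[1])<16]
    if len(p)>5: print(z,len(p),p.mean(0),p.min(0),p.max(0))
s=cv2.imread('pics/s13.png'); cv2.imwrite('pics/s13c.png',cv2.resize(s[60:220,210:370],None,fx=3.5,fy=3.5,interpolation=cv2.INTER_CUBIC))
E
```

```text
20.15 [606.34  -7.59 248.28] [ 1.  0. -0.  0. -1.  0. -0. -0. -1.] [ 0.14 -1.66 -1.34] 19.952575265240725
20.2 [606.38  -7.87 248.29] [ 1.  0. -0.  0. -1.  0. -0. -0. -1.] [ 0.8   0.16 -0.3 ] 19.827280731781276
rim/plug 1144 mean [615.1 -10.6 134.6] mid [610.1  -9.4 134.4] ext [39.4 44.   6.9] circ ((607.4962768554688, -9.13117790222168), 22.65764808654785)
260 673 [616.3  -7.6 260.1] [610.1 -23.5 256. ] [618.5   8.  264. ]
240 319 [615.4  -8.6 239.4] [608.3 -19.5 236.1] [618.3   2.1 243.9]
220 118 [612.6  -8.8 219.9] [608.9 -15.1 216.1] [614.1  -2.3 224. ]
210 127 [612.3  -8.6 210.1] [608.  -15.5 206. ] [614.1  -2.  214. ]
200 105 [612.4  -8.4 200.2] [608.1 -15.2 196.1] [614.   -1.7 204. ]
190 89 [612.3  -8.5 190. ] [608.4 -15.3 186.2] [613.9  -1.9 194. ]
180 77 [612.3  -8.3 179.7] [606.7 -15.1 176.1] [613.8  -1.5 183.8]
170 70 [612.3  -8.3 170.1] [608.2 -15.3 166.1] [613.9  -2.  173.9]
163 683 [611.   -8.5 163.4] [596.6 -22.  159.1] [620.5   4.7 166.9]
156 94 [617.9  -8.3 156.7] [610.5 -21.3 152.4] [620.8   4.9 160. ]
150 10 [618.3  -9.4 153. ] [614.2 -17.9 151.9] [620.4   2.8 153.8]
```

View pics/w13.png

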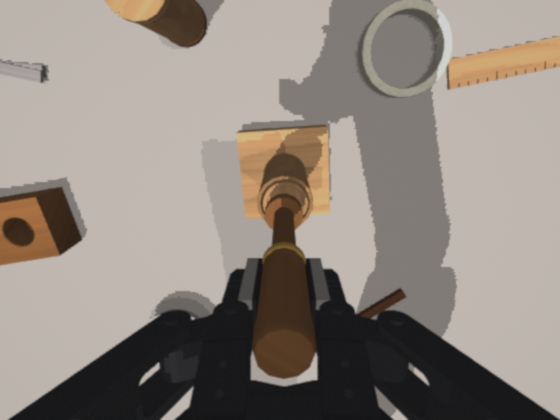

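View pics/s13c.png

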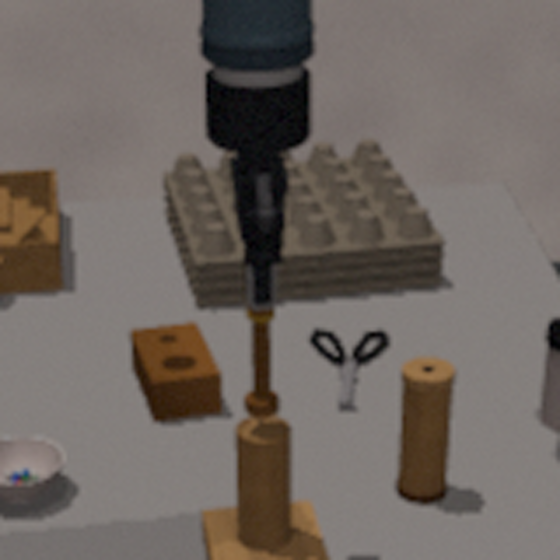

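Tamper hangs plumb, foot centre (606.8, -8.5) against rim (607.5, -9.3); foot face at about z=151. Correcting and coming down close to the plug.

{"method": "jog_arm", "body": {"travel": [[0.0006, 0.0008, 0.005], [0, 0, 0.005], [0, 0, 0.003], [0, 0, 0], [0, 0, 0]], "delta_rot": [[0, 0, 0], [0, 0, 0], [0, 0, 0], [0, 0, 0], [0, 0, 0]]}}

```text
time_s: 20.75
eef_pos: [607.1, -9.5, 235.1]
orientation: [[1.0, -0.0, -0.0], [-0.0, -1.0, 0.0], [-0.0, -0.0, -1.0]]
force: [0.3, -0.8, -1.5]
finger_gap: 19.9
```

```bash
cat > f.py <<'E'
import sys
from h import *
n=int(sys.argv[1]) if len(sys.argv)>1 else 5
F=[];P=[]
for k in range(n):
    cams.camera('top'); s=arm.sense(); F.append(s['force']);P.append(s['eef_pos'])
np.set_printoptions(precision=2,suppress=True,linewidth=160)
F=np.array(F); print(s['time_s'],'F',F.mean(0),'sd',F.std(0),'z',np.mean(P,0),'fz',F[:,2])
E
python3 f.py 8
```

```text
21.15 F [-0.15  0.04 -1.22] sd [0.52 0.39 0.43] z [607.24  -9.52 235.43] fz [-0.65 -1.19 -1.01 -2.05 -0.9  -0.88 -1.59 -1.48]
```

{"method": "jog_arm", "body": {"travel": [[0, 0, 0.001], [0, 0, 0.001], [0, 0, 0.001], [0, 0, 0.001], [0, 0, 0.001], [0, 0, 0.001], [0, 0, 0], [0, 0, 0]], "delta_rot": [[0, 0, 0], [0, 0, 0], [0, 0, 0], [0, 0, 0], [0, 0, 0], [0, 0, 0], [0, 0, 0], [0, 0, 0]]}}

```text
time_s: 21.95
eef_pos: [607.3, -9.4, 229.4]
orientation: [[1.0, -0.0, 0.0], [-0.0, -1.0, 0.0], [0.0, -0.0, -1.0]]
force: [0.0, -0.2, 0.7]
finger_gap: 20.0
```

{"method": "jog_arm", "body": {"travel": [[0, 0, 0.001], [0, 0, 0.001], [0, 0, 0.001], [0, 0, 0]], "delta_rot": [[0, 0, 0], [0, 0, 0], [0, 0, 0], [0, 0, 0]]}}

```text
time_s: 22.35
eef_pos: [607.1, -9.5, 226.0]
orientation: [[1.0, -0.0, -0.0], [-0.0, -1.0, 0.0], [-0.0, -0.0, -1.0]]
force: [0.6, -0.4, 0.1]
finger_gap: 19.9
```

{"method": "jog_arm", "body": {"travel": [[0, 0, 0.001], [0, 0, 0.001], [0, 0, 0.001], [0, 0, 0]], "delta_rot": [[0, 0, 0], [0, 0, 0], [0, 0, 0], [0, 0, 0]]}}

```text
time_s: 22.75
eef_pos: [607.1, -9.5, 223.1]
orientation: [[1.0, -0.0, -0.0], [-0.0, -1.0, -0.0], [-0.0, 0.0, -1.0]]
force: [1.3, 0.8, -0.7]
finger_gap: 19.8
```

```bash
python3 snap.py w14; python3 snap.py s14 side; python3 f.py 4; python3 - <<'E'
import cv2
s=cv2.imread('pics/s14.png'); cv2.imwrite('pics/s14c.png',cv2.resize(s[60:220,210:370],None,fx=3.5,fy=3.5,interpolation=cv2.INTER_CUBIC))
im=cv2.imread('pics/w14.png'); cv2.imwrite('pics/w14c.png',cv2.resize(im[120:330,190:370],None,fx=2.8,fy=2.8))
E
```

```text
22.75 [607.09  -9.51 223.06] [ 1. -0. -0. -0. -1. -0. -0.  0. -1.] [ 1.35  0.79 -0.7 ] 19.760498631080008
22.8 [607.07  -9.54 223.09] [ 1. -0. -0. -0. -1. -0. -0.  0. -1.] [ 1.06 -0.13 -0.02] 20.416475397027238
23.05 F [-0.06  0.16 -0.26] sd [0.33 0.26 0.38] z [606.99  -9.57 223.11] fz [ 0.14 -0.67 -0.62  0.1 ]
```

View pics/w14c.png

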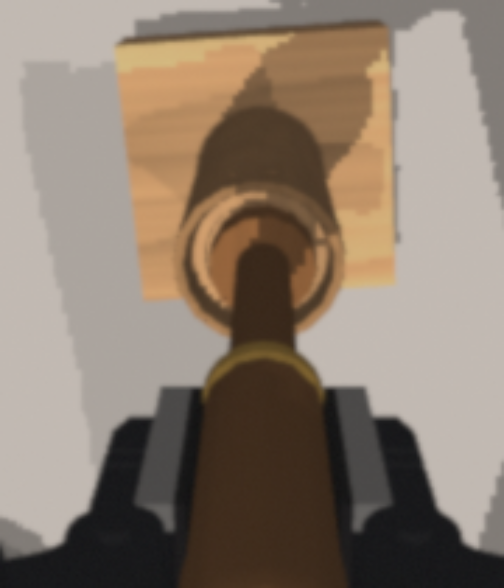

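View pics/s14c.png

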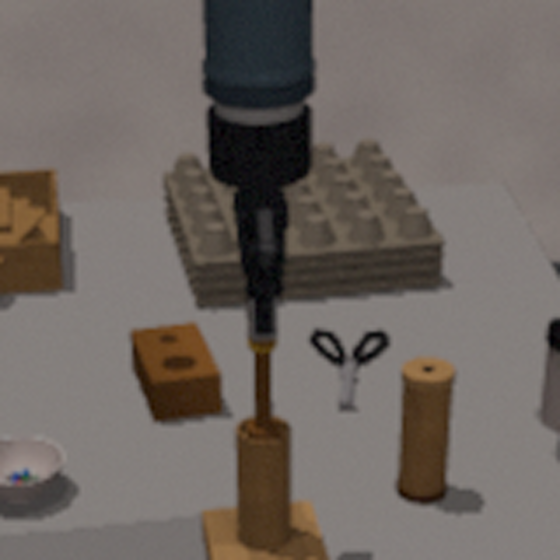

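Plug is following the foot evenly down the bore, its rim showing all round the foot at (265,250) in the crop. Continuing.

{"method": "jog_arm", "body": {"travel": [[0, 0, 0.001], [0, 0, 0.001], [0, 0, 0.001], [0, 0, 0.001], [0, 0, 0.001], [0, 0, 0]], "delta_rot": [[0, 0, 0], [0, 0, 0], [0, 0, 0], [0, 0, 0], [0, 0, 0], [0, 0, 0]]}}

```text
time_s: 23.65
eef_pos: [607.3, -9.5, 218.4]
orientation: [[1.0, -0.0, 0.0], [-0.0, -1.0, 0.0], [0.0, -0.0, -1.0]]
force: [-0.4, 1.0, 2.5]
finger_gap: 19.9
```

{"method": "jog_arm", "body": {"travel": [[0, 0, 0.001], [0, 0, 0.001], [0, 0, 0.001], [0, 0, 0]], "delta_rot": [[0, 0, 0], [0, 0, 0], [0, 0, 0], [0, 0, 0]]}}

```text
time_s: 24.05
eef_pos: [607.1, -9.5, 215.1]
orientation: [[1.0, -0.0, -0.0], [-0.0, -1.0, -0.0], [-0.0, 0.0, -1.0]]
force: [-1.3, -0.4, 3.4]
finger_gap: 19.9
```

{"method": "jog_arm", "body": {"travel": [[0, 0, 0.0005], [0, 0, 0.0005], [0, 0, 0.0005], [0, 0, 0]], "delta_rot": [[0, 0, 0], [0, 0, 0], [0, 0, 0], [0, 0, 0]]}}

```text
time_s: 24.45
eef_pos: [607.1, -9.5, 213.7]
orientation: [[1.0, -0.0, -0.0], [-0.0, -1.0, 0.0], [-0.0, -0.0, -1.0]]
force: [0.6, 0.4, 3.6]
finger_gap: 20.3
```

{"method": "jog_arm", "body": {"travel": [[0, 0, 0.0005], [0, 0, 0.0005], [0, 0, 0.0005], [0, 0, 0]], "delta_rot": [[0, 0, 0], [0, 0, 0], [0, 0, 0], [0, 0, 0]]}}

```text
time_s: 24.85
eef_pos: [607.1, -9.5, 212.2]
orientation: [[1.0, -0.0, -0.0], [-0.0, -1.0, -0.0], [-0.0, 0.0, -1.0]]
force: [1.0, -0.5, 3.1]
finger_gap: 20.5
```

Force is now about 4.5 N above the -1.2 N baseline: the mirrors are yielding. Slow steps until the stop.

{"method": "jog_arm", "body": {"travel": [[0, 0, 0.0005], [0, 0, 0.0005], [0, 0, 0]], "delta_rot": [[0, 0, 0], [0, 0, 0], [0, 0, 0]]}}

```text
time_s: 25.15
eef_pos: [607.1, -9.5, 211.2]
orientation: [[1.0, -0.0, -0.0], [-0.0, -1.0, -0.0], [-0.0, 0.0, -1.0]]
force: [-0.2, 0.6, 3.6]
finger_gap: 20.3
```

{"method": "jog_arm", "body": {"travel": [[0, 0, 0.0005], [0, 0, 0]], "delta_rot": [[0, 0, 0], [0, 0, 0]]}}

```text
time_s: 25.35
eef_pos: [607.1, -9.5, 210.7]
orientation: [[1.0, -0.0, -0.0], [-0.0, -1.0, -0.0], [-0.0, 0.0, -1.0]]
force: [0.1, 0.1, 3.4]
finger_gap: 19.8
```

{"method": "jog_arm", "body": {"travel": [[0, 0, 0.0005], [0, 0, 0]], "delta_rot": [[0, 0, 0], [0, 0, 0]]}}

```text
time_s: 25.55
eef_pos: [607.1, -9.5, 210.2]
orientation: [[1.0, -0.0, -0.0], [-0.0, -1.0, -0.0], [-0.0, 0.0, -1.0]]
force: [1.1, 0.3, 3.1]
finger_gap: 19.9
```

{"method": "jog_arm", "body": {"travel": [[0, 0, 0.0005], [0, 0, 0]], "delta_rot": [[0, 0, 0], [0, 0, 0]]}}

```text
time_s: 25.75
eef_pos: [607.1, -9.5, 209.7]
orientation: [[1.0, -0.0, -0.0], [-0.0, -1.0, 0.0], [-0.0, -0.0, -1.0]]
force: [0.6, 0.8, 3.4]
finger_gap: 20.2
```

{"method": "jog_arm", "body": {"travel": [[0, 0, 0.0005], [0, 0, 0]], "delta_rot": [[0, 0, 0], [0, 0, 0]]}}

```text
time_s: 25.95
eef_pos: [607.1, -9.5, 209.2]
orientation: [[1.0, -0.0, -0.0], [-0.0, -1.0, 0.0], [-0.0, -0.0, -1.0]]
force: [0.7, -0.7, 3.6]
finger_gap: 19.9
```

{"method": "jog_arm", "body": {"travel": [[0, 0, 0.0005], [0, 0, 0]], "delta_rot": [[0, 0, 0], [0, 0, 0]]}}

```text
time_s: 26.15
eef_pos: [607.1, -9.5, 208.7]
orientation: [[1.0, -0.0, -0.0], [-0.0, -1.0, -0.0], [-0.0, 0.0, -1.0]]
force: [0.9, -0.5, 3.4]
finger_gap: 20.1
```

{"method": "jog_arm", "body": {"travel": [[0, 0, 0.0005], [0, 0, 0]], "delta_rot": [[0, 0, 0], [0, 0, 0]]}}

```text
time_s: 26.35
eef_pos: [607.1, -9.5, 208.2]
orientation: [[1.0, -0.0, -0.0], [-0.0, -1.0, -0.0], [-0.0, 0.0, -1.0]]
force: [-0.6, -0.1, 2.4]
finger_gap: 20.6
```

{"method": "jog_arm", "body": {"travel": [[0, 0, 0.0005], [0, 0, 0]], "delta_rot": [[0, 0, 0], [0, 0, 0]]}}

```text
time_s: 26.55
eef_pos: [607.1, -9.5, 207.7]
orientation: [[1.0, -0.0, -0.0], [-0.0, -1.0, -0.0], [-0.0, 0.0, -1.0]]
force: [-0.1, -0.1, 2.6]
finger_gap: 20.2
```

{"method": "jog_arm", "body": {"travel": [[0, 0, 0.0005], [0, 0, 0]], "delta_rot": [[0, 0, 0], [0, 0, 0]]}}

```text
time_s: 26.75
eef_pos: [607.3, -9.5, 207.5]
orientation: [[1.0, -0.0, 0.0], [-0.0, -1.0, -0.0], [0.0, 0.0, -1.0]]
force: [0.1, 0.3, 4.8]
finger_gap: 20.2
```

{"method": "jog_arm", "body": {"travel": [[0, 0, 0.0005], [0, 0, 0]], "delta_rot": [[0, 0, 0], [0, 0, 0]]}}

```text
time_s: 26.95
eef_pos: [607.4, -9.5, 207.5]
orientation: [[1.0, -0.0, 0.001], [-0.0, -1.0, -0.0], [0.001, 0.0, -1.0]]
force: [-0.5, -0.3, 7.9]
finger_gap: 20.2
```

```bash
python3 f.py 4
```

```text
27.15 F [-0.63  0.09  8.23] sd [0.54 0.22 0.36] z [607.41  -9.52 207.48] fz [8.39 8.52 8.39 7.6 ]
```

Stop found at TCP z=207.5: force is rising at about 7 N per mm, now 9.4 N net. Building up to about 17 N net.

{"method": "jog_arm", "body": {"travel": [[0, 0, 0.0004], [0, 0, 0]], "delta_rot": [[0, 0, 0], [0, 0, 0]]}}

```text
time_s: 27.35
eef_pos: [607.6, -9.5, 207.5]
orientation: [[1.0, -0.0, 0.001], [-0.0, -1.0, -0.0], [0.001, 0.0, -1.0]]
force: [-1.1, 0.4, 11.4]
finger_gap: 20.1
```

{"method": "jog_arm", "body": {"travel": [[0, 0, 0.0003], [0, 0, 0]], "delta_rot": [[0, 0, 0], [0, 0, 0]]}}

```text
time_s: 27.55
eef_pos: [607.7, -9.5, 207.4]
orientation: [[1.0, -0.0, 0.001], [-0.0, -1.0, -0.0], [0.001, 0.0, -1.0]]
force: [-1.6, -0.0, 11.3]
finger_gap: 20.2
```

```bash
python3 f.py 4
```

```text
27.75 F [-1.34 -0.45 11.38] sd [0.46 0.28 0.35] z [607.68  -9.5  207.43] fz [11.29 11.48 10.88 11.86]
```

{"method": "jog_arm", "body": {"travel": [[0, 0, 0.0003], [0, 0, 0.0003], [0, 0, 0]], "delta_rot": [[0, 0, 0], [0, 0, 0], [0, 0, 0]]}}

```text
time_s: 28.05
eef_pos: [608.0, -9.5, 207.4]
orientation: [[1.0, -0.0, 0.002], [-0.0, -1.0, -0.0], [0.002, 0.0, -1.0]]
force: [-2.3, 0.0, 14.0]
finger_gap: 19.9
```

{"method": "jog_arm", "body": {"travel": [[0, 0, 0.0003], [0, 0, 0]], "delta_rot": [[0, 0, 0], [0, 0, 0]]}}

```text
time_s: 28.25
eef_pos: [608.1, -9.5, 207.4]
orientation: [[1.0, -0.0, 0.002], [-0.0, -1.0, -0.0], [0.002, 0.0, -1.0]]
force: [-1.9, 0.5, 16.8]
finger_gap: 20.3
```

```bash
python3 f.py 4
```

```text
28.45 F [-2.77  0.14 16.66] sd [0.36 0.21 0.6 ] z [608.05  -9.49 207.37] fz [17.26 17.06 15.71 16.6 ]
```

Mean 16.7 N raw (about 17.8 N net), inside 1.5–2 kg. Holding for a second.

{"method": "jog_arm", "body": {"travel": [[0, 0, 0], [0, 0, 0], [0, 0, 0], [0, 0, 0], [0, 0, 0], [0, 0, 0], [0, 0, 0], [0, 0, 0], [0, 0, 0], [0, 0, 0], [0, 0, 0]], "delta_rot": [[0, 0, 0], [0, 0, 0], [0, 0, 0], [0, 0, 0], [0, 0, 0], [0, 0, 0], [0, 0, 0], [0, 0, 0], [0, 0, 0], [0, 0, 0], [0, 0, 0]]}}

```text
time_s: 29.55
eef_pos: [608.0, -9.5, 207.4]
orientation: [[1.0, -0.0, 0.002], [-0.0, -1.0, -0.0], [0.002, 0.0, -1.0]]
force: [-3.3, 0.3, 16.9]
finger_gap: 20.2
```

```bash
python3 f.py 4; python3 snap.py w15;python3 - <<'E'
import cv2
im=cv2.imread('pics/w15.png'); cv2.imwrite('pics/w15c.png',cv2.resize(im[120:330,190:370],None,fx=2.8,fy=2.8))
E
```

```text
29.75 F [-3.12  0.17 16.6 ] sd [0.11 0.41 0.54] z [608.06  -9.49 207.38] fz [16.75 16.08 17.42 16.15]
29.75 [608.08  -9.51 207.4 ] [ 1. -0.  0. -0. -1. -0.  0.  0. -1.] [-2.99  0.23 16.15] 20.26593951507825
```

View pics/w15c.png

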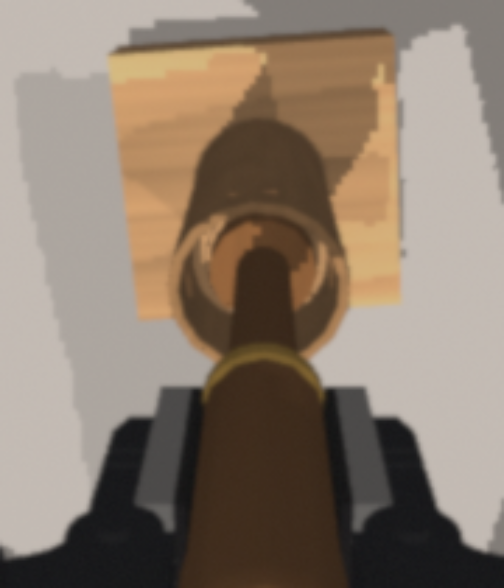

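16.6 N steady for over a second; TCP 207.4 puts the plug's top about 24 mm below the rim, within 22–30. Lifting off straight up.

{"method": "jog_arm", "body": {"travel": [[0, 0, -0.001], [0, 0, -0.001], [0, 0, -0.002], [0, 0, -0.005], [0, 0, -0.01], [0, 0, -0.01], [0, 0, -0.015], [0, 0, 0], [0, 0, 0], [0, 0, 0]], "delta_rot": [[0, 0, 0], [0, 0, 0], [0, 0, 0], [0, 0, 0], [0, 0, 0], [0, 0, 0], [0, 0, 0], [0, 0, 0], [0, 0, 0], [0, 0, 0]]}}

```text
time_s: 30.8
eef_pos: [606.7, -9.6, 248.6]
orientation: [[1.0, -0.0, -0.001], [-0.0, -1.0, -0.0], [-0.001, 0.0, -1.0]]
force: [-0.7, -0.0, -0.6]
finger_gap: 20.0
```

```bash
python3 f.py 4; python3 snap.py w16;python3 - <<'E'
from loc import *
w,i=W('w16'); c=i['tcp'][:2]
for z in (240,220,210,200,190,180,170,163,156,150): 
    p=pts('w16',c,22,z-4,z+4); p=p[abs(p[:,1]-c[1])<16]
    if len(p)>5: print(z,len(p),p.mean(0),p.min(0),p.max(0))
rep(pts('w16',(607.3,-9.3),15,95,122),'plugtop')
im=cv2.imread('pics/w16.png'); cv2.imwrite('pics/w16c.png',cv2.resize(im[120:330,190:370],None,fx=2.8,fy=2.8))
E
```

```text
31.0 F [-0.27 -0.04 -1.01] sd [0.34 0.15 0.16] z [606.72  -9.52 248.51] fz [-0.95 -0.78 -1.23 -1.07]
31.0 [606.84  -9.49 248.63] [ 1. -0. -0. -0. -1. -0. -0.  0. -1.] [-0.84 -0.09 -1.07] 20.185125152289345
240 310 [615.9 -10.6 239.5] [608.9 -21.4 236. ] [618.8   0.2 244. ]
220 124 [613.1 -10.5 220. ] [609.3 -17.1 216. ] [614.6  -4.1 223.9]
210 115 [612.7 -10.5 210.1] [608.3 -17.4 206. ] [614.7  -3.8 213.9]
200 105 [612.8 -10.6 200.1] [608.4 -17.1 196.3] [614.5  -3.7 203.9]
190 88 [612.6 -10.5 190.1] [608.8 -17.3 186. ] [614.5  -3.8 194. ]
180 78 [612.7 -10.5 180.1] [607.6 -17.  176. ] [614.3  -3.5 184. ]
170 72 [612.6 -10.6 170.2] [608.7 -17.3 166.1] [614.4  -3.9 173.9]
163 684 [611.5 -10.4 163.7] [596.5 -23.9 159.1] [621.1   2.7 166.9]
156 86 [618.2 -10.3 156.5] [607.2 -24.3 152.6] [621.1   3.  159.9]
150 10 [617.4 -11.1 153.4] [607.2 -24.3 152.6] [621.1   0.8 153.9]
plugtop 484 mean [612.4  -8.9 110.2] mid [610.9  -9.3 110.2] ext [19.6 29.5  3.9] circ ((607.3681640625, -9.324995040893555), 14.977971076965332)
```

View pics/w16c.png

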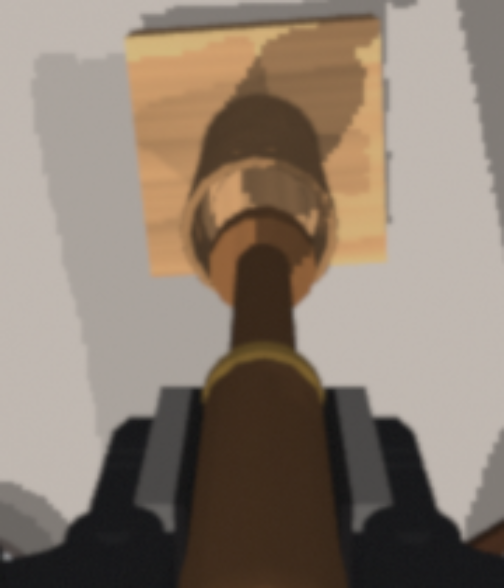

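Plug stayed down, level in the bore, its top at z=110.2 (24.8 mm below the rim). Tamper is still plumb in the grip. Returning it to its hole.

{"method": "jog_arm", "body": {"travel": [[-0.0061, -0.0295, 0], [-0.0061, -0.0295, 0], [-0.0061, -0.0295, 0], [-0.0061, -0.0295, 0], [-0.0061, -0.0295, 0], [-0.0061, -0.0295, 0], [-0.0061, -0.0295, 0], [-0.0061, -0.0295, 0], [-0.0061, -0.0295, 0], [-0.0061, -0.0302, 0], [0, 0, 0.03], [0, 0, 0.03], [0, 0, 0.02], [0, 0, 0.01], [0, 0, 0], [0, 0, 0], [0, 0, 0], [0, 0, 0]], "delta_rot": [[0, 0, 0], [0, 0, 0], [0, 0, 0], [0, 0, 0], [0, 0, 0], [0, 0, 0], [0, 0, 0], [0, 0, 0], [0, 0, 0], [0, 0, 0], [0, 0, 0], [0, 0, 0], [0, 0, 0], [0, 0, 0], [0, 0, 0], [0, 0, 0], [0, 0, 0], [0, 0, 0]]}}

```text
time_s: 32.85
eef_pos: [546.9, 286.6, 160.4]
orientation: [[1.0, -0.0, 0.002], [-0.0, -1.0, 0.001], [0.002, -0.001, -1.0]]
force: [-0.4, 0.0, -0.7]
finger_gap: 20.0
```

```bash
python3 snap.py w17;python3 - <<'E'
from loc import *
w,i=W('w17'); c=i['tcp'][:2]; Z=i['tcp'][2]-96.6; print('foot z',Z)
for z in (8,14,30,40,60): 
    p=pts('w17',c,22,Z+z-4,Z+z+4); p=p[abs(p[:,1]-c[1])<16]
    if len(p)>5: print(z,len(p),p.mean(0),p.min(0),p.max(0))
b=pts('w17',(541,310),75,41,49); print(cv2.minAreaRect(b[:,:2].astype(np.float32)),b[:,2].mean())
im=cv2.imread('pics/w17.png'); cv2.imwrite('pics/w17c.png',cv2.resize(im[120:330,140:370],None,fx=2.8,fy=2.8))
E
```

```text
32.85 [546.85 286.59 160.38] [ 1. -0.  0. -0. -1.  0.  0. -0. -1.] [-0.37  0.02 -0.71] 20.048012120862406
foot z 63.781341965741746
8 427 [552.5 285.7  74.4] [536.8 272.   67.9] [561.5 299.   75.8]
14 663 [551.4 285.7  75.9] [536.8 272.3  73.9] [561.5 298.9  81.8]
30 77 [553.  285.6  93.8] [547.5 279.2  90.4] [554.6 292.6  97.4]
40 95 [552.8 285.7 104.1] [549.  278.8  99.9] [554.7 292.3 107.8]
60 121 [552.9 285.5 123.8] [548.7 278.8 119.8] [554.6 292.3 127.7]
((540.9056396484375, 309.9066162109375), (70.99138641357422, 120.29452514648438), 9.707518577575684) 44.976096205076104
```

View pics/w17c.png

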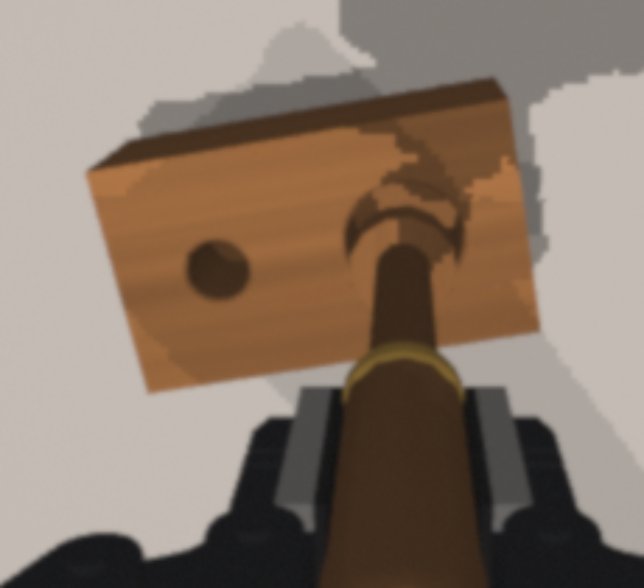

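Foot at (547.4, 285.6), hole at (545.1, 285.3): shifting 1.9 mm in x and lowering.

{"method": "jog_arm", "body": {"travel": [[-0.0019, 0.0002, 0], [0, 0, 0.01], [0, 0, 0.01], [0, 0, 0.01], [0, 0, 0]], "delta_rot": [[0, 0, 0], [0, 0, 0], [0, 0, 0], [0, 0, 0], [0, 0, 0]]}}

```text
time_s: 33.4
eef_pos: [543.0, 285.2, 126.8]
orientation: [[1.0, -0.0, -0.003], [-0.0, -1.0, -0.002], [-0.003, 0.002, -1.0]]
force: [-1.2, -0.6, -1.9]
finger_gap: 20.4
```

{"method": "jog_arm", "body": {"travel": [[0, 0, 0.008], [0, 0, 0.006], [0, 0, 0.005], [0, 0, 0], [0, 0, 0]], "delta_rot": [[0, 0, 0], [0, 0, 0], [0, 0, 0], [0, 0, 0], [0, 0, 0]]}}

```text
time_s: 33.9
eef_pos: [544.3, 286.1, 110.2]
orientation: [[1.0, -0.0, -0.0], [-0.0, -1.0, 0.0], [-0.0, -0.0, -1.0]]
force: [0.6, -0.2, -1.2]
finger_gap: 20.0
```

{"method": "jog_arm", "body": {"travel": [[0, 0, 0.001], [0, 0, 0.001], [0, 0, 0.001], [0, 0, 0]], "delta_rot": [[0, 0, 0], [0, 0, 0], [0, 0, 0], [0, 0, 0]]}}

```text
time_s: 34.3
eef_pos: [544.2, 286.0, 107.1]
orientation: [[1.0, -0.0, -0.0], [-0.0, -1.0, -0.0], [-0.0, 0.0, -1.0]]
force: [-0.2, -0.9, -0.8]
finger_gap: 20.0
```

{"method": "jog_arm", "body": {"travel": [[0, 0, 0.0006], [0, 0, 0.0004], [0, 0, 0]], "delta_rot": [[0, 0, 0], [0, 0, 0], [0, 0, 0]]}}

```text
time_s: 34.6
eef_pos: [544.5, 286.1, 106.6]
orientation: [[1.0, -0.0, 0.0], [-0.0, -1.0, 0.0], [0.0, -0.0, -1.0]]
force: [-0.7, -1.8, 3.6]
finger_gap: 19.9
```

{"method": "jog_arm", "body": {"travel": [[0, 0, 0], [0, 0, 0], [0, 0, 0], [0, 0, 0], [0, 0, 0], [0, 0, 0], [0, 0, 0], [0, 0, 0]], "delta_rot": [[0, 0, 0], [0, 0, 0], [0, 0, 0], [0, 0, 0], [0, 0, 0], [0, 0, 0], [0, 0, 0], [0, 0, 0]], "claw": 1}}

```text
time_s: 35.4
eef_pos: [544.3, 286.0, 106.2]
orientation: [[1.0, -0.0, -0.0], [-0.0, -1.0, 0.0], [-0.0, -0.0, -1.0]]
force: [-0.2, 0.6, 0.5]
finger_gap: 85.2
```

{"method": "jog_arm", "body": {"travel": [[0, 0, -0.02], [0, 0, -0.03], [0, 0, -0.03], [0, 0, -0.03], [0, 0, -0.03], [0, 0, -0.03], [0, 0, 0], [0, 0, 0], [0, 0, 0], [0, 0, 0]], "delta_rot": [[0, 0, 0], [0, 0, 0], [0, 0, 0], [0, 0, 0], [0, 0, 0], [0, 0, 0], [0, 0, 0], [0, 0, 0], [0, 0, 0], [0, 0, 0]]}}

```text
time_s: 36.4
eef_pos: [543.6, 285.6, 274.8]
orientation: [[1.0, -0.0, -0.002], [-0.0, -1.0, -0.001], [-0.002, 0.001, -1.0]]
force: [-0.4, -0.6, 0.1]
finger_gap: 85.5
```

```bash
python3 snap.py w18;python3 - <<'E'
from loc import *
rep(pts('w18',(545.5,285),25,153,168),'top')
for z in (150,140,130,120,110,100,68,60): 
    p=pts('w18',(545.5,285),25,z-5,z+5)
    if len(p)>5: print(z,len(p),p.mean(0),p.min(0),p.max(0))
E
```

```text
36.4 [543.65 285.58 274.8 ] [ 1. -0. -0. -0. -1. -0. -0.  0. -1.] [-0.36 -0.65  0.13] 85.45469940597756
top 551 mean [546.3 285.2 159.2] mid [545.3 285.6 157.5] ext [21.1 21.   8.9] circ ((545.0784301757812, 285.18316650390625), 10.918974876403809)
150 74 [553.5 285.3 150.2] [547.2 274.9 145. ] [556.1 295.5 155. ]
140 67 [553.3 285.  140.3] [545.4 274.4 135.5] [555.9 295.9 144.8]
130 61 [553.7 285.1 130.4] [547.7 275.1 125.3] [555.9 295.4 134.9]
120 61 [553.3 285.1 119.8] [546.3 274.6 115. ] [556.  295.6 124.9]
110 49 [553.2 285.3 109.4] [545.6 274.4 105.2] [555.9 296.  115. ]
100 58 [553.  284.6  99. ] [544.3 274.   95. ] [556.  295.5 104.8]
68 19 [550.9 285.6  66.3] [548.3 280.5  63.3] [551.8 291.2  70.6]
60 23 [550.6 285.2  60.7] [548.1 279.4  55. ] [551.7 291.3  64.8]
```

View pics/w18.png

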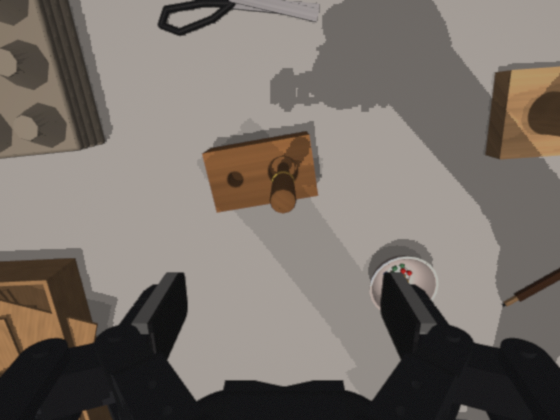

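Tamper is back upright in its hole (top at (545.3, 285.4), z=159, same height as at the start). One last look down the tube and at the whole table.

{"method": "jog_arm", "body": {"travel": [[0.006, 0.029, 0], [0.006, 0.029, 0], [0.006, 0.029, 0], [0.006, 0.029, 0], [0.006, 0.029, 0], [0.006, 0.029, 0], [0.006, 0.029, 0], [0.006, 0.029, 0], [0.006, 0.029, 0], [0.006, 0.029, 0], [-0.02, 0, 0], [0, 0, 0], [0, 0, 0], [0, 0, 0]], "delta_rot": [[0, 0, 0], [0, 0, 0], [0, 0, 0], [0, 0, 0], [0, 0, 0], [0, 0, 0], [0, 0, 0], [0, 0, 0], [0, 0, 0], [0, 0, 0], [0, 0, 0], [0, 0, 0], [0, 0, 0], [0, 0, 0]]}}

```text
time_s: 37.85
eef_pos: [584.7, -3.1, 276.1]
orientation: [[1.0, 0.001, 0.0], [0.001, -1.0, 0.0], [0.0, -0.0, -1.0]]
force: [0.4, 0.2, -0.3]
finger_gap: 84.8
```

```bash
python3 snap.py w19; python3 snap.py s19 side; python3 - <<'E'
from loc import *
p=pts('w19',(607.3,-9.3),17,98,122); rep(p,'plugtop')
from scipy.optimize import least_squares
A=np.c_[p[:,:2]-[607.2,-9.3],np.ones(len(p))]; c=np.linalg.lstsq(A,p[:,2],rcond=None)[0]; r=p[:,2]-A@c; k=abs(r)<2; c=np.linalg.lstsq(A[k],p[k,2],rcond=None)[0]; print('slope mrad',c*[1000,1000,1])
rep(pts('w19',(607.3,-9.3),26,130,140),'rim')
im=cv2.imread('pics/w19.png'); a=cv2.resize(im[120:240,220:340],(480,480)); 
cv2.imwrite('pics/w19c.png',a)
E
```

```text
37.85 [584.69  -3.08 276.06] [ 1.  0.  0.  0. -1.  0.  0. -0. -1.] [ 0.39  0.18 -0.27] 84.8216775166102
37.9 [584.7   -3.1  276.07] [ 1.  0.  0.  0. -1.  0.  0. -0. -1.] [ 0.78 -0.59 -0.35] 85.41979669819976
plugtop 1044 mean [607.1  -9.3 110.3] mid [607.1  -9.2 110.3] ext [32.8 33.3  5.9] circ ((607.184814453125, -9.335193634033203), 16.95742416381836)
slope mrad [-11.    0.  110.3]
rim 601 mean [607.4  -9.7 134.5] mid [607.5  -9.2 133.4] ext [44.6 43.8  6.8] circ ((607.3631591796875, -9.689437866210938), 22.533201217651367)
```

View pics/w19c.png

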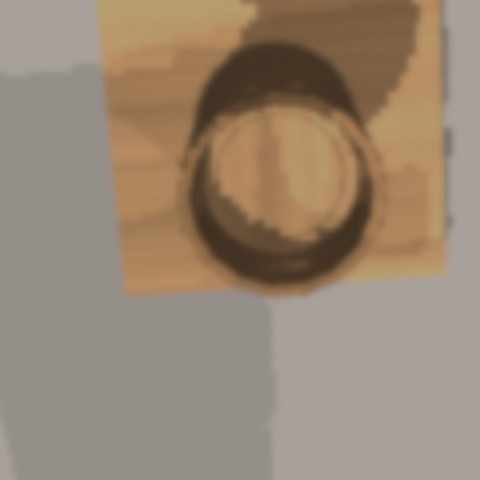

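View pics/s19.png

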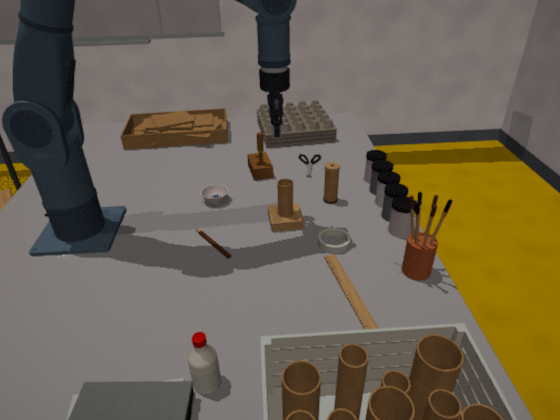

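Plug is centred and level (11 mrad), its top 24.7 mm below the rim. The tamper stands at (262,155) in the side view, and every bystander is where it was. Handing in.

```bash
python3 -c "
from workcell import ticket
print(ticket.finish_job())"
```

```text
the job is handed in; nothing more can be done
None
```

The kaleidoscope is closed up and the job is handed in, at about 38 s of the 72 s allowed. No verdict was reported.

**What I did:** I dropped the capsule flat onto the mirrors and started the plug nose down in the mouth. With the tamper I pressed the plug down until the force rose sharply at the mirrors' stop. The final push averaged 16.6 N at the wrist, about 17.8 N net of the tamper's weight. I held it for over a second, then stood the tamper back in its hole.

**Last checks:**
- **Plug:** its top is 24.7 mm below the rim, level to about 0.01 rad and within about 0.5 mm of the axis. It did not spring back after the push.
- **Tamper:** it is upright on the floor of its hole, about 0.3 mm off centre.
- **Bystanders:** in the last side picture none looks moved.
- **Gripper:** it is open and clear of everything.

**Disagreements and limits:**
- The top and side cameras disagreed by 3 to 4 mm in x, so I aligned with the wrist camera.
- While the plug was sliding alone, I read only about 1 to 3 N of rubbing, at the low end of the 2 to 5 N given.
- The capsule is hidden under the plug. Its final depth, about 72 mm below the mouth, is inferred from the plug's height and the felt stop.

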